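# Sort the repaired pieces on the repair stall's bench

### The arm

A 6-joint arm with a two-finger parallel gripper is mounted at the origin on the work surface. World frame = base frame: x ahead of the robot, y to its left, z up, the work surface at z = 0. Lengths are in mm, angles in rad, forces in N, time in s.
With the tool pointing down it reaches from about 350 to 975 mm from the base axis. Payload 7.1 kg.
Tool frame: the origin (TCP) lies at the very end of the fingers, on their centre line; the grasp point (between the pads) lies 19 mm behind it; z points along the fingers, x is the direction in which the jaws open and shut, and the axes are right-handed (so a half turn about z gives the same grasp; the last joint's range is limited). The gripper opens to 88 mm and grips with 3 to 60 N. Pads are 20 mm wide; open, the fingers measure 115 mm over their backs; the gripper's body (75 mm by 178 mm) begins 61 mm behind the grasp point.
Start: joints at [1.256, 0.423, 1.63, -0, 1.089, -0.019], TCP at [182.159, 597.849, 222.675] pointing down, gripper open.
Joint ranges: [-3, 3], [-0.9, 2.11], [0.09, 2.58], [-1.31, 4.45], [0.11, 2.69], [-2.54, 2.54]. Speed limits (rad/s): [2.39, 2.39, 3.01, 3.14, 3.14, 3.14].

### API

Orientations are given as a rotation vector (axis times angle).
In Python, from workcell import * gives the robot as it stands.
- The arm moves only by the tool arm_command, never from a script. Its argument "increments" is a list of rows, each a list of 2 entries, a list of its own where there are three numbers: the shift along the tool's x, y, z in cm, then the turn about the tool's z in degrees. In form: [[[dx, dy, dz], turn], ...]. A call has 1 to 20 rows; each row shifts and turns the pose as measured when the row begins, along the tool's axes as they then stand; what a row does not reach is not made up. A row lasts 1/10 s, in which the tool goes at most 50 mm and 8.59 degrees, less where a joint would pass 70% of its speed; a pose out of reach is approached as far as the arm can. A call is refused whole if a number of a shift passes 5 or a number of a turn 8.59, either way. A call with a gripper value outside its range is refused whole. "gripper" is the opening, from 0 (shut) to 1 (fully open), set as the call begins (left out, the last holds). The fingers move at their own pace and stop on an object; the grip force is fixed at half the most. Time passes only in rows, so rows that do not move let the fingers close. It gives the time, the measured TCP pose, the force and the opening at its end, in the units of the state.
- get_obs(): the state, without advancing time (a new reading comes with each control period).
- get_image(name): name is "side" or "top" or "wrist"; returns the picture (384x512x3 uint8, red, green, blue); there is no depth.
- camera_params(name): a dict with "K" (3x3 intrinsics, pixels), "rvec" (rotation vector, rad) and "tvec" (3), from world to camera coordinates, as OpenCV has them; the wrist camera has in their place "T_tool_cam" (4x4, takes a point from camera to tool coordinates, whose origin is the TCP and whose axes are the tool frame's). Camera axes: x right, y down, z forward; pixel columns grow to the right and rows downward; lengths in mm; the calibration is good to about 2 mm. A picture is of the moment at which its call begins: read the wrist's pose just before it. camera_params takes no time and is no camera call.
- close_job(): hands the job in, once; it reports no verdict.
The state is a dict: "t": time; "qpos": joint angles; "qvel": joint speeds; "joint_torque": joint torques, N m; "ee_pos": TCP position; "orientation": TCP orientation; "ft_force": force on the tool from outside, world axes, zero at the start; "moment": the same for the moment, N m; "width": finger opening in mm.
Only numpy, scipy, OpenCV 4.12 (cv2) and the standard library are available. Lean on these libraries where they do the work, as an engineer would, in place of code of your own. Each camera call takes 0.05 s, during which the arm holds its last target.

### The job

Clear the repair bench: put both pocket lighters in the red tray, both batteries in the blue tray and the watch in the wooden tray, each one resting on its tray's floor the same way up as you found it (lighters and block battery flat, round battery standing, watch dial up), side by side and not on top of each other. Set them down, do not drop or throw them, and leave the black loupe and the little red-lidded tin where they are.

Things in the scene. Friction and masses are not known exactly. Their poses are not given: they have to be found in the camera images.
- lighter_brass: Brass flip-top pocket lighter lying flat, 57 (its x) x 38 (its y) x 13 mm high, about 56 g. Origin at the centre of its underside, z up. Best gripped across the 38 mm (fingers closing along its y).
- lighter_black: Black flip-top pocket lighter, lying flat; same size, weight, origin and axes as the brass one.
- battery_block: Block battery lying flat, orange with one black end, two steel snap studs on the other (+x) end: 49 (its x, studs included) x 26 (its y) x 17 mm high, about 45 g. Origin at the centre of its underside, z up. Best gripped across the 26 mm (along its y).
- battery_round: Round battery standing on its flat end, green with a copper upper part and a small steel nub on top: 26 mm diameter, 50 mm high, about 66 g. Origin at the centre of its underside, z along its axis, up. Gripped from above on any diameter.
- watch: Wristwatch head without strap, dial up: steel case 40 mm diameter, 10 mm high, white dial; two pairs of strap lugs, flat ends 48 mm apart along its x (a pair is 20 mm across, 1 to 7 mm high); small brass crown sticking out 2 mm at +y. about 60 g. Origin at the centre of its underside, z up through the dial. Best gripped across the lug ends (along its x, 48 mm), fingertips near the bench.
- tray_red: Red plastic open tray, fixed to the bench: outside 100 (its x) x 160 (its y) x 16 mm high, walls 4 mm, so inside 92 x 152 mm; floor surface 4 mm above the origin, which is the centre of its underside on the bench. Place of the lighters. Two things fit side by side along its y.
- tray_blue: Blue plastic open tray, fixed to the bench; same size, origin and axes as the red one. Place of the batteries.
- tray_wood: Square dark wooden tray with a beige pad, fixed to the bench: outside 96 x 96 x 11 mm high, walls 5 mm, inside 86 x 86 mm; its floor 5 mm above the origin, which is the centre of its underside on the bench. Place of the watch.
- loupe: Bystander, not to be moved: black eyeglass loupe standing on the bench, cone of 36 mm diameter, 30 mm high. Origin at the centre of its underside.
- tin: Bystander, not to be moved: small round yellow tin with a red lid, 39 mm diameter, 18 mm high. Origin at the centre of its underside.

How it is judged:
By the outcome, as a careful person would: the job done as asked, in the order asked, and still so for the second after the job is handed in, with the robot touching nothing.
It also fails if it takes over 115 s, if anything falls off the work surface, if the arm or the gripper's body presses on something with over 40 N, if the wrist force passes 120 N, or if a joint passes its speed limit or range.

## Working session

There is one attempt and no reset: what is moved stays moved. The work goes in short steps, Python scripts to look and compute and a tool call to move; the robot and the scene stay as the last step left them, time stands still between calls to the robot, and variables do not carry over. Pictures are saved under pics/ and viewed, and the job is handed in when it is done.

Besides the shell and the picture viewer there is one more tool, called after ">>>" in YAML: its name, and indented under it one key for each argument. arm_command: Moves the arm, as the interface text tells. Its arguments: {"type":"object","properties":{"increments":{"type":"array","items":{"type":"array"}},"gripper":{"type":"number"}},"required":["increments"]}

```bash
mkdir -p pics; ls
python3 - <<'E'
from workcell import *
import cv2
o=get_obs();print(o)
for n in("top","side","wrist"):
    p=camera_params(n);print(n,p)
    im=get_image(n);cv2.imwrite(f"pics/{n}0.png",im[:,:,::-1])
E
```

```text
pics
{'t': 0.0, 'qpos': array([ 1.25597339e+00,  4.23849048e-01,  1.63069470e+00, -1.64321307e-06,
        1.08860289e+00, -1.89738760e-02]), 'qvel': array([ 0.00029917,  0.00028773, -0.00011973, -0.00092221,  0.00216023,
        0.00138342]), 'joint_torque': array([ 4.23177407e-04, -5.44612062e+01, -2.73669541e+01,  6.44532521e-02,
        2.26345018e-02, -7.33221304e-05]), 'ee_pos': array([182.00559305, 597.3225042 , 221.89473215]), 'orientation': array([ 2.52386369e+00,  1.86923637e+00, -1.98690144e-03]), 'ft_force': array([ 0.61031783,  0.05538218, -0.2964485 ]), 'moment': array([-0.0620076 ,  0.02051443, -0.06410975]), 'width': 87.7273889701627}
top {'K': array([[353.48134458,   0.        , 253.4645623 ],
       [  0.        , 353.48134458, 194.6421668 ],
       [  0.        ,   0.        ,   1.        ]]), 'rvec': array([ 2.16580673, -2.13639885,  0.08856075]), 'tvec': array([ 15.10901067, 557.74727242, 782.97072777])}
side {'K': array([[374.52925295,   0.        , 260.16579182],
       [  0.        , 374.52925295, 192.68386505],
       [  0.        ,   0.        ,   1.        ]]), 'rvec': array([ 0.98178145, -2.4647151 ,  1.05183926]), 'tvec': array([404.62213712, 261.48335224, 570.51241765])}
wrist {'K': array([[342.37516498,   0.        , 255.87967088],
       [  0.        , 342.37516498, 185.06280855],
       [  0.        ,   0.        ,   1.        ]]), 'T_tool_cam': array([[ 9.99999863e-01,  4.09909151e-04,  3.25835792e-04,
         1.15955809e+00],
       [-4.81154679e-04,  9.64819633e-01,  2.62912236e-01,
        -7.11528033e+01],
       [-2.06602638e-04, -2.62912357e-01,  9.64819698e-01,
        -1.61717300e+02],
       [ 0.00000000e+00,  0.00000000e+00,  0.00000000e+00,
         1.00000000e+00]])}
```

View pics/top0.png

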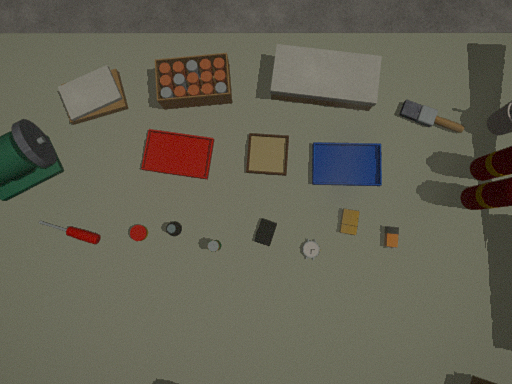

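View pics/side0.png

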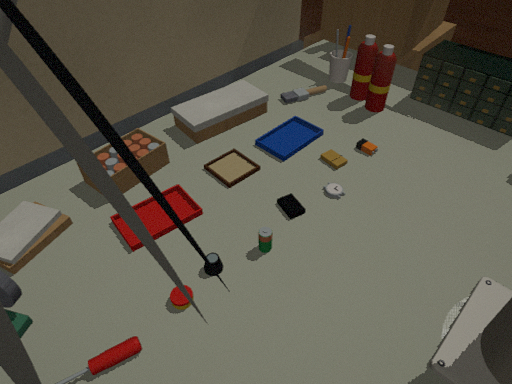

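View pics/wrist0.png

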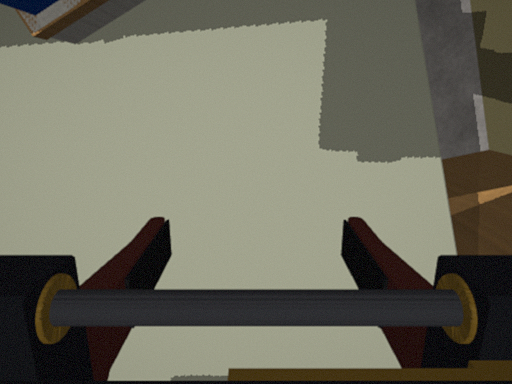

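The top view shows the red tray at (178,154), wood tray (267,154), blue tray (346,164), black lighter (265,232), brass lighter (350,221), block battery (392,237), round battery (214,245), watch (311,249), tin (138,232) and loupe (174,229). Next I cast rays.

```bash
cat > h.py <<'E'
import numpy as np, cv2
from scipy.spatial.transform import Rotation as R
from workcell import *
def cam(name,obs=None):
    p=camera_params(name);K=p["K"]
    if name=="wrist":
        T=np.eye(4);T[:3,:3]=R.from_rotvec(obs["orientation"]).as_matrix();T[:3,3]=obs["ee_pos"]
        W=T@p["T_tool_cam"];return K,W[:3,:3],W[:3,3]
    r=cv2.Rodrigues(p["rvec"])[0];return K,r.T,-r.T@p["tvec"]
def cast(c,uv,z):
    K,Rm,o=c;uv=np.atleast_2d(np.asarray(uv,float))
    d=(Rm@np.linalg.inv(K)@np.c_[uv,np.ones(len(uv))].T).T
    return (o+d*((z-o[2])/d[:,2])[:,None])[:,:2]
def proj(c,X):
    K,Rm,o=c;x=K@(Rm.T@(np.asarray(X,float)-o));return x[:2]/x[2]
def rect(pts):
    (c,s,a)=cv2.minAreaRect(pts.astype(np.float32))
    if s[0]<s[1]: s=s[::-1];a+=90
    return np.round(c,1),np.round(s,1),round((a+90)%180-90,1)
def shot(name,fn):
    o=get_obs();im=get_image(name);cv2.imwrite(f"pics/{fn}.png",im[:,:,::-1]);return o,im
E
python3 - <<'E'
from h import *
c=cam("top");print("cam",c[2].round())
im=cv2.imread("pics/top0.png");hsv=cv2.cvtColor(im,cv2.COLOR_BGR2HSV)
big=cv2.resize(im[200:265,120:410],None,fx=2.7,fy=2.7,interpolation=cv2.INTER_CUBIC);cv2.imwrite("pics/crop.png",big)
bg=np.median(im[200:265,120:410].reshape(-1,3),0);print(bg)
diff=np.abs(im.astype(int)-bg).max(2)
boxes={"red":(135,125,222,185,16),"wood":(240,128,295,180,11),"blue":(303,136,390,193,16),"tin":(125,220,152,245,18),"loupe":(163,218,186,240,30),"round":(204,236,224,256,48),"black":(250,215,282,250,13),"watch":(298,235,325,263,7),"brass":(336,205,364,240,13),"block":(380,224,402,250,17)}
for n,(x0,y0,x1,y1,z) in boxes.items():
    m=(diff[y0:y1,x0:x1]>28).astype(np.uint8)
    cs,_=cv2.findContours(m,cv2.RETR_EXTERNAL,cv2.CHAIN_APPROX_NONE)
    k=max(cs,key=cv2.contourArea)[:,0]+[x0,y0]
    P=cast(c,k,z);print(n,rect(P),"mean px",k.mean(0).round(1))
E
```

```text
cam [468.  -1. 840.]
[ 94. 111. 111.]
red (array([656.2, 208.8]), array([167.2, 102.9]), 82.5) mean px [176.9 154. ]
wood (array([658.6,  -4.6]), array([102.9,  98.1]), 86.5) mean px [266.2 154.1]
blue (array([ 635.3, -189.8]), array([170.8, 102.6]), 89.2) mean px [344.6 163.6]
tin (array([468. , 291.5]), array([47.4, 37.1]), -89.1) mean px [137.6 232.1]
loupe (array([478.3, 208.8]), array([42., 32.]), -89.1) mean px [172.  227.7]
round (array([446. , 122.1]), array([22.1, 18. ]), 0.9) mean px [206.6 242.3]
black (array([474.1,  -2.3]), array([57.3, 44.1]), -18.0) mean px [264.  231.5]
watch (array([ 435.4, -104.6]), array([40.4, 39.5]), 45.3) mean px [306.6 248.4]
brass (array([ 500.1, -195.3]), array([57. , 47.3]), -6.3) mean px [347.1 221. ]
block (array([ 466.9, -288.6]), array([49.8, 40.9]), -1.7) mean px [388.5 236.2]
```

View pics/crop.png

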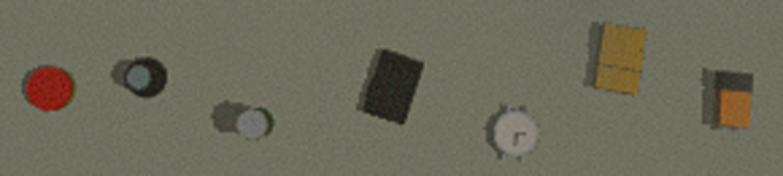

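```bash
cat > go.py <<'E'
import sys
from h import *
o=get_obs();Rm=R.from_rotvec(o["orientation"]).as_matrix()
yaw=np.degrees(np.arctan2(Rm[1,0],Rm[0,0]))
x,y,z,w=map(float,sys.argv[1:5])
d=np.array([x,y,z])-o["ee_pos"]
turn=-((w-yaw+180)%360-180)
print("t",o["t"],"pos",o["ee_pos"].round(1),"yaw",yaw.round(1),"tilt",Rm[2,2].round(4),"q6",o["qpos"][5].round(2),"w",o["width"].round(1),"F",o["ft_force"].round(1))
a=np.radians(w);Rt=np.c_[[np.cos(a),np.sin(a),0],[np.sin(a),-np.cos(a),0],[0,0,-1]]
print("turn",turn.round(1),"shift now cm",(Rm.T@d/10).round(2),"shift after turn",(Rt.T@d/10).round(2))
E
python3 go.py 499 -197 180 83
```

```text
Traceback (most recent call last):
  File "go.py", line 8, in <module>
    print("t",o["t"],"pos",o["ee_pos"].round(1),"yaw",yaw.round(1),"tilt",Rm[2,2].round(4),"q6",o["qpos"][5].round(2),"w",o["width"].round(1),"F",o["ft_force"].round(1))
                                                                                                                          ^^^^^^^^^^^^^^^^
AttributeError: 'float' object has no attribute 'round'
```

>>> arm_command:
  increments:
    - [[0, 0, 0], -5]
    - [[0, 0, 0], -5]

```text
t: 0.35
ee_pos: [181.9, 597.0, 221.4]
orientation: [2.346, 2.087, -0.003]
ft_force: [-1.0, -0.1, -0.9]
width: 88.2
```

```bash
python3 go.py 499 -197 180 83
```

```text
Traceback (most recent call last):
  File "go.py", line 8, in <module>
    print("t",o["t"],"pos",o["ee_pos"].round(1),"yaw",yaw.round(1),"tilt",Rm[2,2].round(4),"q6",o["qpos"][5].round(2),"w",o["width"].round(1),"F",o["ft_force"].round(1))
                                                                                                                          ^^^^^^^^^^^^^^^^
AttributeError: 'float' object has no attribute 'round'
```

```bash
sed -i 's/o\["width"\].round(1)/round(o["width"],1)/' go.py; python3 go.py 499 -197 180 83
```

```text
t 0.35 pos [181.9 597.  221.4] yaw 83.3 tilt -1.0 q6 -0.2 w 88.2 F [-1.  -0.1 -0.9]
turn 0.3 shift now cm [-75.16  40.74   4.3 ] shift after turn [-74.94  41.15   4.14]
```

>>> arm_command:
  increments:
    - [[-4.1, 2.3, 0], 0]
    - [[-4.1, 2.3, 0], 0]
    - [[-4.1, 2.3, 0], 0]
    - [[-4.1, 2.3, 0], 0]
    - [[-4.1, 2.3, 0], 0]
    - [[-4.1, 2.3, 0], 0]
    - [[-4.1, 2.3, 0], 0]
    - [[-4.1, 2.3, 0], 0]
    - [[-4.1, 2.3, 0], 0]
    - [[-4.1, 2.3, 0], 0]
    - [[-4.1, 2.3, 0], 0]
    - [[-4.1, 2.3, 0], 0]
    - [[-4.1, 2.3, 0], 0]
    - [[-4.1, 2.3, 0], 0]
    - [[-4.1, 2.3, 0], 0]
    - [[-4.1, 2.3, 0], 0]
    - [[-4.1, 2.3, 0], 0]
    - [[0, 0, 0], 0]

```text
t: 2.15
ee_pos: [502.2, -168.2, 221.4]
orientation: [2.335, 2.094, 0.004]
ft_force: [-0.4, 0.4, -0.1]
width: 87.5
```

```bash
python3 go.py 499 -197 180 83
```

```text
t 2.15 pos [ 502.2 -168.2  221.4] yaw 83.8 tilt -1.0 q6 -1.81 w 87.5 F [-0.4  0.4 -0.1]
turn 0.8 shift now cm [-2.9  -0.03  4.14] shift after turn [-2.9   0.03  4.14]
```

>>> arm_command:
  increments:
    - [[-1.5, 0, 0], 0]
    - [[-1.4, 0, 0], 0]
    - [[0, 0, 0], 0]

```text
t: 2.45
ee_pos: [497.8, -198.1, 220.2]
orientation: [2.34, 2.093, 0.003]
ft_force: [-0.1, -1.2, 0.6]
width: 88.4
```

Run:
```python
from h import *
o,im=shot("wrist","w1");np.save("o1.npy",o,allow_pickle=True);print(o["ee_pos"])
```

```text
[ 497.77066967 -198.12624814  220.19893793]
```

View pics/w1.png

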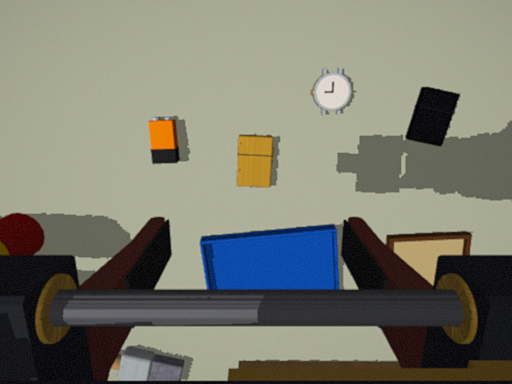

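The wrist view shows brass (255,161), block (164,140, studs at top), watch (332,91, crown at left), black lighter (432,116) and the front part of the blue tray. I measure all of these.

```bash
cat > meas.py <<'E'
from h import *
def reg(c,m,box,z,hull=True):
    x0,y0,x1,y1=box;mm=np.zeros_like(m);mm[y0:y1,x0:x1]=m[y0:y1,x0:x1]
    cs,_=cv2.findContours(mm.astype(np.uint8),cv2.RETR_EXTERNAL,cv2.CHAIN_APPROX_NONE)
    k=max(cs,key=cv2.contourArea)[:,0]
    return cast(c,k,z),k
E
python3 - <<'E'
from meas import *
o=np.load("o1.npy",allow_pickle=True).item();c=cam("wrist",o)
im=cv2.imread("pics/w1.png");hsv=cv2.cvtColor(im,cv2.COLOR_BGR2HSV);H,S,V=[hsv[...,i] for i in range(3)]
print([ (n,hsv[y,x]) for n,x,y in(("brass",255,170),("org",164,130),("blk",432,116),("blkend",164,156),("bg",300,180),("dial",325,100),("case",316,84),("sh",380,170))])
for n,m,b,z in(("brass",S>110,(225,125,285,195),13),("blockall",(S>110)|(V<75),(140,105,190,170),17),("black",V<80,(400,80,465,150),13)):
    P,k=reg(c,m,b,z);print(n,rect(P),k.min(0),k.max(0))
m=(np.abs(im.astype(int)-np.median(im[50:120,200:290].reshape(-1,3),0)).max(2)>22)
P,k=reg(c,m,(300,60,365,122),5);print("watch",rect(P),cv2.minEnclosingCircle(P.astype(np.float32)))
print(k.min(0),k.max(0))
x=cv2.resize(im[60:125,140:470],None,fx=2.4,fy=2.4,interpolation=cv2.INTER_CUBIC);cv2.imwrite("pics/c1.png",x)
cw=cv2.resize(im[62:122,300:365],None,fx=8,fy=8,interpolation=cv2.INTER_CUBIC);cv2.imwrite("pics/cw.png",cw)
E
```

```text
[('brass', array([ 21, 198, 184], dtype=uint8)), ('org', array([ 16, 255, 235], dtype=uint8)), ('blk', array([116, 198,   9], dtype=uint8)), ('blkend', array([105,  18,  29], dtype=uint8)), ('bg', array([ 33,  33, 176], dtype=uint8)), ('dial', array([ 13,  16, 223], dtype=uint8)), ('case', array([ 96,  14, 179], dtype=uint8)), ('sh', array([ 28,  31, 108], dtype=uint8))]
brass (array([ 500.6, -198.5]), array([56.9, 38.3]), -9.0) [237 135] [273 186]
blockall (array([ 467.7, -292.7]), array([45.9, 29.4]), -3.9) [148 119] [179 162]
black (array([473.8,  -7. ]), array([56.8, 41.7]), -18.0) [406  87] [459 146]
watch (array([ 436.1, -107.9]), array([50.8, 44.9]), 26.0) ((436.4610595703125, -108.99539184570312), 25.69231605529785)
[310  68] [356 114]
```

View pics/cw.png

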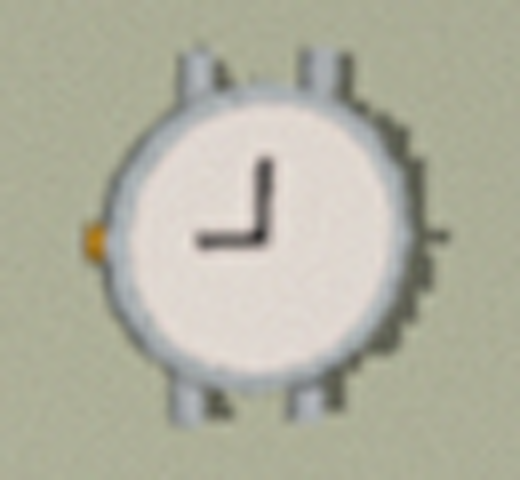

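```bash
python3 go.py 500.6 -198.5 4 81
```

```text
t 2.5 pos [ 497.7 -197.4  220.2] yaw 83.6 tilt -1.0 q6 -1.86 w 87.7 F [ 0.8 -0.5  0. ]
turn 2.6 shift now cm [-0.09  0.25 21.62] shift after turn [-0.06  0.3  21.62]
```

>>> arm_command:
  increments:
    - [[-0.1, 0.2, 2], 2.6]
    - [[0, 0, 4], 0]
    - [[0, 0, 4], 0]
    - [[0, 0, 4], 0]
    - [[0, 0, 3], 0]
    - [[0, 0, 0], 0]
  gripper: 0.8

```text
t: 3.1
ee_pos: [502.3, -193.1, 48.2]
orientation: [2.381, 2.04, 0.009]
ft_force: [-0.4, 0.2, -0.5]
width: 70.4
```

```bash
python3 go.py 500.6 -198.5 4 81
```

```text
t 3.1 pos [ 502.3 -193.1   48.2] yaw 81.2 tilt -1.0 q6 -1.81 w 70.4 F [-0.4  0.2 -0.5]
turn 0.2 shift now cm [-0.56 -0.12  4.42] shift after turn [-0.55 -0.08  4.42]
```

>>> arm_command:
  increments:
    - [[-0.5, -0.1, 1], 0]
    - [[0, 0, 2], 0]
    - [[0, 0, 0.8], 0]
    - [[0, 0, 0], 0]

```text
t: 3.5
ee_pos: [503.4, -197.8, 12.9]
orientation: [2.375, 2.04, 0.013]
ft_force: [0.4, 0.8, 0.1]
width: 70.3
```

```bash
python3 go.py 500.6 -198.5 4 81
```

```text
t 3.5 pos [ 503.4 -197.8   12.9] yaw 81.3 tilt -0.9999 q6 -1.82 w 70.3 F [0.4 0.8 0.1]
turn 0.3 shift now cm [-0.11 -0.28  0.88] shift after turn [-0.11 -0.27  0.89]
```

>>> arm_command:
  increments:
    - [[-0.1, -0.3, 0.8], 0]
    - [[0, 0, 0], 0]

```text
t: 3.7
ee_pos: [501.4, -198.9, 6.3]
orientation: [2.373, 2.038, 0.016]
ft_force: [-0.6, -0.4, 0.3]
width: 70.4
```

>>> arm_command:
  increments:
    - [[0, 0, 0], 0]
    - [[0, 0, 0], 0]
    - [[0, 0, 0], 0]
    - [[0, 0, 0], 0]
    - [[0, 0, 0], 0]
  gripper: 0.3

```text
t: 4.2
ee_pos: [502.6, -199.6, 8.1]
orientation: [2.371, 2.036, 0.018]
ft_force: [1.3, 1.0, 0.3]
width: 37.4
```

```bash
python3 go.py 500.6 -198.5 4 81;python3 go.py 650 172 150 82
```

```text
t 4.2 pos [ 502.6 -199.6    8.1] yaw 81.3 tilt -0.9998 q6 -1.83 w 37.4 F [1.3 1.  0.3]
turn 0.3 shift now cm [ 0.08 -0.22  0.41] shift after turn [ 0.08 -0.21  0.41]
t 4.2 pos [ 502.6 -199.6    8.1] yaw 81.3 tilt -0.9998 q6 -1.83 w 37.4 F [1.3 1.  0.3]
turn -0.7 shift now cm [ 38.93   9.23 -14.08] shift after turn [ 38.85   9.43 -14.19]
```

Run:
```python
from meas import *
c=cam("top");im=cv2.imread("pics/top0.png");hsv=cv2.cvtColor(im,cv2.COLOR_BGR2HSV);H,S,V=[hsv[...,i] for i in range(3)]
for n,m,b in(("red",(S>150)&((H<8)|(H>172)),(130,120,225,190)),("blue",(S>150)&(H>100)&(H<130),(300,130,395,195))):
    P,k=reg(c,m,b,16);print(n,rect(P),k.min(0),k.max(0))
c=cam("side");im=cv2.imread("pics/side0.png");hsv=cv2.cvtColor(im,cv2.COLOR_BGR2HSV);H,S,V=[hsv[...,i] for i in range(3)]
for n,m,b in(("red",(S>150)&((H<8)|(H>172)),(100,170,215,260)),("blue",(S>150)&(H>100)&(H<130),(240,105,335,165))):
    P,k=reg(c,m,b,16);print(n,rect(P),k.min(0),k.max(0))
```

```text
red (array([656., 207.]), array([161.1, 100.9]), 82.5) [141 129] [213 178]
blue (array([ 634.9, -240. ]), array([98. , 65.1]), -1.4) [352 144] [380 185]
red (array([651. , 218.3]), array([111.7,  51.9]), -8.8) [132 197] [177 239]
blue (array([ 630.5, -188. ]), array([170.5, 108.7]), 89.9) [256 117] [322 160]
```

>>> arm_command:
  increments:
    - [[0, 0, -2], 0]
    - [[0, 0, -3], 0]
    - [[0, 0, -3], 0]
    - [[0, 0, 0], 0]

```text
t: 4.6
ee_pos: [500.0, -198.7, 89.3]
orientation: [2.374, 2.038, 0.015]
ft_force: [-0.2, 0.2, 0.0]
width: 37.2
```

```bash
python3 go.py 650 172 110 82
python3 - <<'E'
from h import *
shot("wrist","w2")
E
```

```text
t 4.6 pos [ 500.  -198.7   89.3] yaw 81.3 tilt -0.9999 q6 -1.82 w 37.2 F [-0.2  0.2  0. ]
turn -0.7 shift now cm [38.91  9.26 -1.96] shift after turn [38.8   9.7  -2.07]
```

View pics/w2.png

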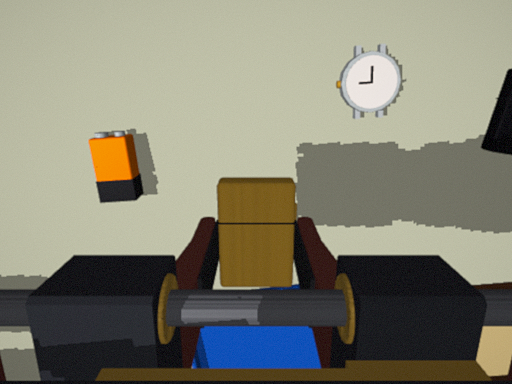

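```bash
python3 go.py 661 244 90 82.5
```

```text
t 4.65 pos [ 499.  -198.3   87.8] yaw 81.3 tilt -0.9999 q6 -1.82 w 37.4 F [-0.1  0.1 -0.4]
turn -1.2 shift now cm [46.17  9.33 -0.11] shift after turn [45.96 10.29 -0.22]
```

>>> arm_command:
  increments:
    - [[2, 0.5, 0], -1.2]
    - [[4, 0.9, 0], 0]
    - [[4, 0.9, 0], 0]
    - [[4, 0.9, 0], 0]
    - [[4, 0.9, 0], 0]
    - [[4, 0.9, 0], 0]
    - [[4, 0.9, 0], 0]
    - [[4, 0.9, 0], 0]
    - [[4, 0.9, 0], 0]
    - [[4, 0.9, 0], 0]
    - [[4, 0.9, 0], 0]
    - [[3, 0.7, 0], 0]
    - [[0, 0, 0], 0]

```text
t: 5.95
ee_pos: [655.8, 250.6, 67.3]
orientation: [-2.364, -2.066, 0.015]
ft_force: [0.6, -0.2, 0.7]
width: 37.6
```

```bash
python3 go.py 661 244 90 82.5;  python3 - <<'E'
from h import *
o,im=shot("wrist","w3");np.save("o3.npy",o,allow_pickle=True)
E
```

```text
t 5.95 pos [655.8 250.6  67.3] yaw 82.3 tilt -1.0 q6 -1.09 w 37.6 F [ 0.6 -0.2  0.7]
turn -0.2 shift now cm [-0.6   0.58 -2.27] shift after turn [-0.59  0.6  -2.27]
```

View pics/w3.png

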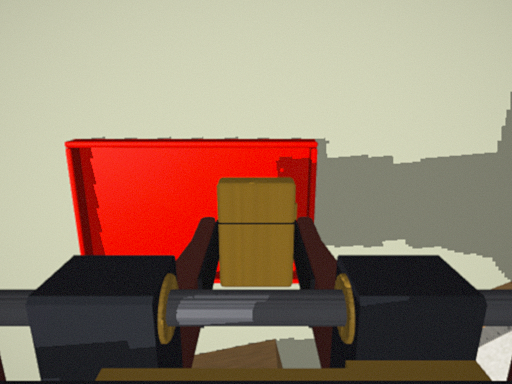

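Run:
```python
from h import *
o=np.load("o3.npy",allow_pickle=True).item();c=cam("wrist",o)
P=cast(c,[[318,141],[67,142]],16);print(P,np.linalg.norm(P[0]-P[1]),np.degrees(np.arctan2(*(P[0]-P[1])[::-1])))
m=P.mean(0);d=(P[0]-P[1])/np.linalg.norm(P[0]-P[1]);print("centre",m+50*np.array([d[1],-d[0]]))
```

```text
[[619.73020938 295.35546508]
 [599.55585594 139.59650775]] 157.06004369145347 82.61997045469701
centre [659.22883235 211.05348934]
```

>>> arm_command:
  increments:
    - [[-0.6, 0.6, 1], 0.2]
    - [[0, 0, 1.5], 0]
    - [[0, 0, 0], 0]

```text
t: 6.3
ee_pos: [657.1, 237.7, 36.6]
orientation: [-2.368, -2.058, 0.027]
ft_force: [-0.8, 0.3, -0.9]
width: 37.4
```

```bash
python3 go.py 661 244 12 82.5
```

```text
t 6.3 pos [657.1 237.7  36.6] yaw 82.0 tilt -0.9998 q6 -1.1 w 37.4 F [-0.8  0.3 -0.9]
turn -0.5 shift now cm [0.71 0.34 2.45] shift after turn [0.68 0.31 2.46]
```

>>> arm_command:
  increments:
    - [[0.6, 0.3, 0.5], 0]
    - [[0, 0, 0.5], 0]
    - [[0, 0, 0], 0]

```text
t: 6.6
ee_pos: [660.4, 240.7, 24.4]
orientation: [-2.371, -2.054, 0.031]
ft_force: [0.0, -0.4, -1.0]
width: 37.4
```

```bash
python3 go.py 661 244 12 82.5
```

```text
t 6.6 pos [660.4 240.7  24.4] yaw 81.8 tilt -0.9998 q6 -1.09 w 37.4 F [ 0.  -0.4 -1. ]
turn -0.7 shift now cm [0.35 0.03 1.24] shift after turn [0.33 0.02 1.24]
```

>>> arm_command:
  increments:
    - [[0.3, 0, 0.4], -0.5]
    - [[0, 0, 0.4], 0]
    - [[0, 0, 0], 0]

```text
t: 6.9
ee_pos: [661.2, 244.0, 16.5]
orientation: [-2.361, -2.065, 0.029]
ft_force: [0.5, 0.3, -0.1]
width: 37.6
```

```bash
python3 go.py 661 244 12 82.5
```

```text
t 6.9 pos [661.2 244.   16.5] yaw 82.3 tilt -0.9998 q6 -1.1 w 37.6 F [ 0.5  0.3 -0.1]
turn -0.2 shift now cm [ 0.   -0.01  0.45] shift after turn [-0.   -0.02  0.45]
```

>>> arm_command:
  increments:
    - [[0, 0, 0.2], 0]
    - [[0, 0, 0.1], 0]
    - [[0, 0, 0], 0]

```text
t: 7.2
ee_pos: [661.3, 244.3, 13.7]
orientation: [-2.361, -2.066, 0.028]
ft_force: [-0.2, 0.3, 0.0]
width: 37.1
```

>>> arm_command:
  increments:
    - [[0, 0, 0.1], 0]
    - [[0, 0, 0], 0]

```text
t: 7.4
ee_pos: [661.5, 244.4, 13.1]
orientation: [-2.361, -2.066, 0.027]
ft_force: [-0.3, -0.3, 0.9]
width: 37.5
```

>>> arm_command:
  increments:
    - [[0, 0, 0.1], 0]
    - [[0, 0, 0], 0]

```text
t: 7.6
ee_pos: [661.6, 244.4, 12.9]
orientation: [-2.361, -2.066, 0.027]
ft_force: [0.2, -0.2, 1.5]
width: 37.4
```

>>> arm_command:
  increments:
    - [[0, 0, 0.1], 0]
    - [[0, 0, 0], 0]

```text
t: 7.8
ee_pos: [661.8, 244.5, 12.8]
orientation: [-2.361, -2.066, 0.026]
ft_force: [-0.2, -0.4, 2.8]
width: 37.4
```

Contact at about 2–3 N, so I release and lift.

>>> arm_command:
  increments:
    - [[0, 0, 0], 0]
    - [[0, 0, 0], 0]
    - [[0, 0, 0], 0]
  gripper: 0.6

```text
t: 8.1
ee_pos: [661.9, 244.5, 12.4]
orientation: [-2.362, -2.066, 0.025]
ft_force: [0.1, -0.1, 0.2]
width: 52.6
```

>>> arm_command:
  increments:
    - [[0, 0, -2], 0]
    - [[0, 0, -3], 0]
    - [[0, 0, -4], 0]
    - [[0, 0, -4], 0]
    - [[0, 0, 0], 0]

```text
t: 8.6
ee_pos: [663.8, 245.5, 149.9]
orientation: [-2.361, -2.066, 0.028]
ft_force: [0.5, 0.3, 0.8]
width: 53.0
```

```bash
python3 go.py 474 -7 160 72;  python3 - <<'E'
from h import *
o,im=shot("wrist","w4");np.save("o4.npy",o,allow_pickle=True)
E
```

```text
t 8.6 pos [663.8 245.5 149.9] yaw 82.4 tilt -0.9998 q6 -1.1 w 53.0 F [0.5 0.3 0.8]
turn 10.4 shift now cm [-27.56 -15.46  -0.49] shift after turn [-29.88 -10.25  -1.01]
```

View pics/w4.png

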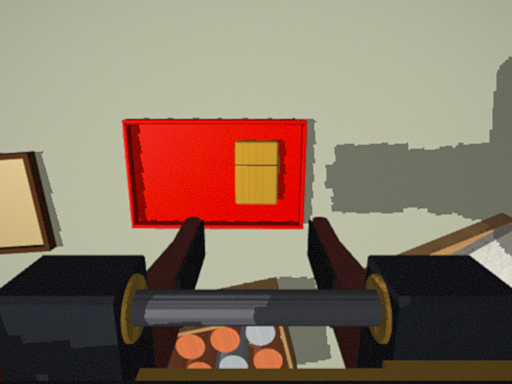

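Brass lies flat at (257,172), inside the red tray (corners 123–306 by 120–228). Next is the black lighter.

Run:
```python
from h import *
o=np.load("o4.npy",allow_pickle=True).item();c=cam("wrist",o)
P=cast(c,[[123,120],[306,120],[303.5,228],[133,228]],16);print(P.round(1),P.mean(0),rect(P))
print(rect(cast(c,[[235,141],[278,141],[278,204],[236,204]],17)))
```

```text
[[599.5 139.1]
 [620.1 294.2]
 [717.5 282.5]
 [697.2 125.8]] [658.56844074 210.36608868] (array([658.4, 210.4]), array([158. ,  98.7]), 82.6)
(array([660.4, 246.7]), array([57., 38.]), -7.4)
```

>>> arm_command:
  increments:
    - [[-2, -1.2, 0], 4]
    - [[-3.5, -1.7, 0], 4]
    - [[-4, -1.6, 0], 2.4]
    - [[-4, -1.4, 0], 0]
    - [[-4, -1.4, 0], 0]
    - [[-4, -1.4, 0], 0]
    - [[-4, -1.4, 0], 0]
    - [[-3, -1, 0], 0]
    - [[0, 0, 0], 0]
  gripper: 0.8

```text
t: 9.55
ee_pos: [462.1, -4.5, 149.9]
orientation: [-2.539, -1.835, 0.043]
ft_force: [-0.7, 0.6, 0.1]
width: 70.2
```

```bash
python3 - <<'E'
from meas import *
o,im=shot("wrist","w5");np.save("o5.npy",o,allow_pickle=True);c=cam("wrist",o)
hsv=cv2.cvtColor(im,cv2.COLOR_RGB2HSV);V=hsv[...,2]
for t in (30,45,60):
  m=(V<t)
  u,v=proj(c,[474,-7,13]);b=[int(u-70),int(v-70),int(u+70),int(min(v+70,225))];P,k=reg(c,m,b,13);print(b,rect(P),k.min(0),k.max(0))
E
python3 go.py 474 -7 160 72; cp pics/w5.png pics/w5v.png
```

```text
[188, 120, 328, 225] (array([473.4,  -3.2]), array([56.1, 37.2]), -18.1) [242 158] [283 218]
[188, 120, 328, 225] (array([473.4,  -3.2]), array([56.1, 37.3]), -18.1) [242 158] [283 218]
[188, 120, 328, 225] (array([473.,  -3.]), array([57.4, 37.1]), -18.8) [242 157] [283 218]
t 9.6 pos [463.5  -3.7 150. ] yaw 71.7 tilt -0.9996 q6 -1.27 w 70.2 F [ 0.2 -0.7 -0.9]
turn -0.3 shift now cm [-0.01  1.08 -1.02] shift after turn [ 0.   1.1 -1. ]
```

View pics/w5.png

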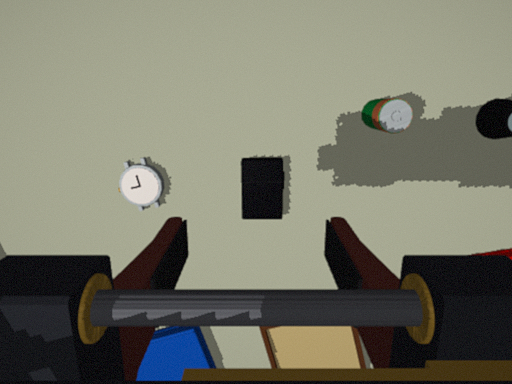

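```bash
sed -i 's/"tilt",Rm\[2,2\].round(4)/"zaxis deg",np.degrees(Rm[:2,2]).round(2)/' go.py
python3 - <<'E'
from h import *
for f in("o1","o3","o4","o5"):
    o=np.load(f+".npy",allow_pickle=True).item();print(f,np.degrees(R.from_rotvec(o["orientation"]).as_matrix()[:2,2]).round(2))
E
python3 go.py 473.4 -3.2 4 72
```

```text
o1 [0.14 0.  ]
o3 [-0.48 -0.27]
o4 [-0.93 -0.47]
o5 [-1.56 -0.53]
t 9.6 pos [463.5  -3.7 150. ] yaw 71.7 zaxis deg [-1.48 -0.51] q6 -1.27 w 70.2 F [ 0.2 -0.7 -0.9]
turn -0.3 shift now cm [ 0.59  1.24 14.57] shift after turn [ 0.35  0.92 14.6 ]
```

>>> arm_command:
  increments:
    - [[0.6, 1.2, 2], -0.3]
    - [[0, 0, 4], 0]
    - [[0, 0, 4], 0]
    - [[0, 0, 1], 0]
    - [[0, 0, 0], 0]

```text
t: 10.1
ee_pos: [480.3, 0.1, 37.5]
orientation: [-2.537, -1.845, 0.031]
ft_force: [0.1, 0.2, 0.1]
width: 70.2
```

```bash
python3 go.py 473.4 -3.2 4 72
```

```text
t 10.1 pos [4.803e+02 1.000e-01 3.750e+01] yaw 72.1 zaxis deg [-1.07 -0.47] q6 -1.26 w 70.2 F [0.1 0.2 0.1]
turn 0.1 shift now cm [-0.48 -0.5   3.37] shift after turn [-0.53 -0.55  3.35]
```

>>> arm_command:
  increments:
    - [[-0.5, -0.5, 0.8], 0]
    - [[0, 0, 1], 0]
    - [[0, 0, 0.3], 0]
    - [[0, 0, 0], 0]

```text
t: 10.5
ee_pos: [475.9, -2.8, 18.3]
orientation: [-2.538, -1.849, 0.025]
ft_force: [-1.6, 1.2, 0.6]
width: 70.3
```

```bash
python3 go.py 473.4 -3.2 4 72
```

```text
t 10.5 pos [475.9  -2.8  18.3] yaw 72.1 zaxis deg [-0.78 -0.48] q6 -1.27 w 70.3 F [-1.6  1.2  0.6]
turn 0.1 shift now cm [-0.1  -0.21  1.44] shift after turn [-0.11 -0.23  1.43]
```

>>> arm_command:
  increments:
    - [[-0.1, -0.2, 0.7], 0]
    - [[0, 0, 0.6], 0]
    - [[0, 0, 0.2], 0]
    - [[0, 0, 0], 0]

```text
t: 10.9
ee_pos: [474.4, -3.4, 3.3]
orientation: [2.54, 1.849, -0.022]
ft_force: [0.0, 0.6, 0.0]
width: 70.4
```

```bash
python3 go.py 473.4 -3.2 4 72
```

```text
t 10.9 pos [474.4  -3.4   3.3] yaw 72.1 zaxis deg [-0.63 -0.48] q6 -1.27 w 70.4 F [0.  0.6 0. ]
turn 0.1 shift now cm [-0.01 -0.1  -0.07] shift after turn [-0.01 -0.1  -0.07]
```

Well placed; I grip.

>>> arm_command:
  increments:
    - [[0, 0, 0], 0]
    - [[0, 0, 0], 0]
    - [[0, 0, 0], 0]
    - [[0, 0, 0], 0]
  gripper: 0.3

```text
t: 11.3
ee_pos: [474.7, -3.5, 3.5]
orientation: [2.539, 1.848, -0.021]
ft_force: [-0.2, 0.4, -0.9]
width: 41.8
```

>>> arm_command:
  increments:
    - [[0, 0, -1], 0]
    - [[0, 0, -2], 0]
    - [[0, 0, -3], 0]
    - [[0, 0, -2], 0]
    - [[0, 0, 0], 0]

```text
t: 11.8
ee_pos: [475.0, -2.7, 87.9]
orientation: [-2.54, -1.849, 0.023]
ft_force: [0.3, -0.2, -1.3]
width: 37.3
```

```bash
python3 go.py 652.5 171.5 70 82.5
```

```text
t 11.8 pos [475.   -2.7  87.9] yaw 72.1 zaxis deg [-0.69 -0.48] q6 -1.27 w 37.3 F [ 0.3 -0.2 -1.3]
turn -10.4 shift now cm [22.05 11.55  1.43] shift after turn [19.59 15.32  1.79]
```

Run:
```python
from h import *
shot("wrist","w6")
```

```text
(no output)
```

View pics/w6.png

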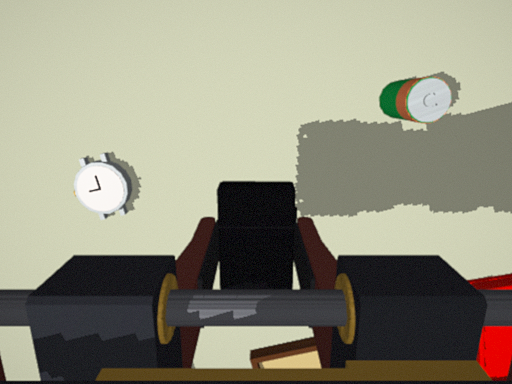

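The black lighter is held level at (256,235), with the fingers gripping its upper part. I carry it to the other slot.

>>> arm_command:
  increments:
    - [[1, 0.6, 0], -5.2]
    - [[2, 1.3, 0], -5.2]
    - [[3, 2.4, 0], 0]
    - [[3, 2.4, 0], 0]
    - [[3, 2.4, 0], 0]
    - [[3, 2.4, 0], 0]
    - [[3, 2.4, 0], 0]
    - [[1.5, 1.2, 0], 0]
    - [[0, 0, 0], 0]

```text
t: 12.75
ee_pos: [650.7, 174.5, 70.3]
orientation: [-2.348, -2.071, 0.043]
ft_force: [-0.0, -0.9, -0.1]
width: 37.5
```

```bash
python3 go.py 652 173 40 82.5
```

```text
t 12.75 pos [650.7 174.5  70.3] yaw 82.8 zaxis deg [-1.58 -0.59] q6 -1.2 w 37.5 F [-0.  -0.9 -0.1]
turn 0.3 shift now cm [-0.09  0.23  3.03] shift after turn [-0.13  0.15  3.03]
```

>>> arm_command:
  increments:
    - [[0, 0.2, 1], 0.3]
    - [[0, 0, 1.5], 0]
    - [[0, 0, 0.5], 0]
    - [[0, 0, 0], 0]

```text
t: 13.15
ee_pos: [646.8, 170.8, 33.8]
orientation: [-2.352, -2.061, 0.055]
ft_force: [-0.4, -0.6, -1.2]
width: 37.5
```

```bash
python3 go.py 652 173 20 82.5
```

```text
t 13.15 pos [646.8 170.8  33.8] yaw 82.5 zaxis deg [-2.04 -0.72] q6 -1.19 w 37.5 F [-0.4 -0.6 -1.2]
turn -0.0 shift now cm [0.31 0.53 1.36] shift after turn [0.29 0.48 1.38]
```

>>> arm_command:
  increments:
    - [[0.3, 0.5, 0.4], 0]
    - [[0, 0, 0.4], 0]
    - [[0, 0, 0], 0]

```text
t: 13.45
ee_pos: [651.7, 171.9, 24.9]
orientation: [-2.354, -2.059, 0.056]
ft_force: [0.7, 0.1, -0.7]
width: 37.5
```

```bash
python3 go.py 652 173 16 82.5
```

```text
t 13.45 pos [651.7 171.9  24.9] yaw 82.4 zaxis deg [-2.08 -0.73] q6 -1.19 w 37.5 F [ 0.7  0.1 -0.7]
turn -0.1 shift now cm [0.13 0.04 0.88] shift after turn [0.12 0.01 0.89]
```

>>> arm_command:
  increments:
    - [[0.1, 0, 0.4], 0]
    - [[0, 0, 0.3], 0]
    - [[0, 0, 0], 0]

```text
t: 13.75
ee_pos: [652.2, 173.0, 18.0]
orientation: [-2.354, -2.059, 0.054]
ft_force: [0.4, -0.2, -0.7]
width: 37.6
```

>>> arm_command:
  increments:
    - [[0, 0, 0.2], 0]
    - [[0, 0, 0], 0]

```text
t: 13.95
ee_pos: [652.2, 173.1, 16.1]
orientation: [-2.354, -2.059, 0.053]
ft_force: [0.3, 1.8, -0.6]
width: 37.4
```

>>> arm_command:
  increments:
    - [[0, 0, 0.1], 0]
    - [[0, 0, 0], 0]

```text
t: 14.15
ee_pos: [652.3, 173.1, 15.2]
orientation: [-2.354, -2.059, 0.053]
ft_force: [0.1, -0.2, -0.5]
width: 37.7
```

>>> arm_command:
  increments:
    - [[0, 0, 0.1], 0]
    - [[0, 0, 0], 0]

```text
t: 14.35
ee_pos: [652.3, 173.1, 14.2]
orientation: [-2.354, -2.06, 0.053]
ft_force: [0.3, -0.9, -0.6]
width: 37.5
```

>>> arm_command:
  increments:
    - [[0, 0, 0.1], 0]
    - [[0, 0, 0], 0]

```text
t: 14.55
ee_pos: [652.3, 173.1, 13.2]
orientation: [-2.354, -2.06, 0.053]
ft_force: [0.0, 0.1, -0.3]
width: 37.6
```

>>> arm_command:
  increments:
    - [[0, 0, 0.1], 0]
    - [[0, 0, 0], 0]

```text
t: 14.75
ee_pos: [652.3, 173.1, 12.1]
orientation: [-2.354, -2.06, 0.053]
ft_force: [-0.6, -0.1, -0.8]
width: 37.5
```

>>> arm_command:
  increments:
    - [[0, 0, 0.1], 0]
    - [[0, 0, 0], 0]

```text
t: 14.95
ee_pos: [652.4, 173.1, 11.6]
orientation: [-2.354, -2.06, 0.052]
ft_force: [-1.2, 0.2, 0.8]
width: 37.7
```

>>> arm_command:
  increments:
    - [[0, 0, 0.1], 0]
    - [[0, 0, 0], 0]

```text
t: 15.15
ee_pos: [652.5, 173.1, 11.5]
orientation: [-2.354, -2.06, 0.052]
ft_force: [-0.5, -0.9, 1.6]
width: 37.3
```

>>> arm_command:
  increments:
    - [[0, 0, 0.1], 0]
    - [[0, 0, 0], 0]

```text
t: 15.35
ee_pos: [652.5, 173.2, 11.4]
orientation: [-2.354, -2.06, 0.052]
ft_force: [-1.0, -1.2, 2.4]
width: 37.6
```

>>> arm_command:
  increments:
    - [[0, 0, 0], 0]
    - [[0, 0, 0], 0]
    - [[0, 0, 0], 0]
  gripper: 0.6

```text
t: 15.65
ee_pos: [652.6, 173.2, 10.8]
orientation: [-2.355, -2.06, 0.051]
ft_force: [-0.7, -0.7, 1.2]
width: 52.6
```

>>> arm_command:
  increments:
    - [[0, 0, -1], 0]
    - [[0, 0, -3], 0]
    - [[0, 0, -4], 0]
    - [[0, 0, -4], 0]
    - [[0, 0, -3], 0]
    - [[0, 0, 0], 0]

```text
t: 16.25
ee_pos: [657.1, 174.9, 166.7]
orientation: [-2.353, -2.059, 0.056]
ft_force: [0.3, -1.0, -0.4]
width: 52.7
```

```bash
python3 go.py 470 -291 160 86;  python3 - <<'E'
from h import *
o,im=shot("wrist","w7");np.save("o7.npy",o,allow_pickle=True)
E
```

```text
t 16.25 pos [657.1 174.9 166.7] yaw 82.4 zaxis deg [-2.07 -0.73] q6 -1.19 w 52.7 F [ 0.3 -1.  -0.4]
turn -3.6 shift now cm [-48.64 -12.31   1.94] shift after turn [-47.78 -15.42   0.67]
```

View pics/w7.png

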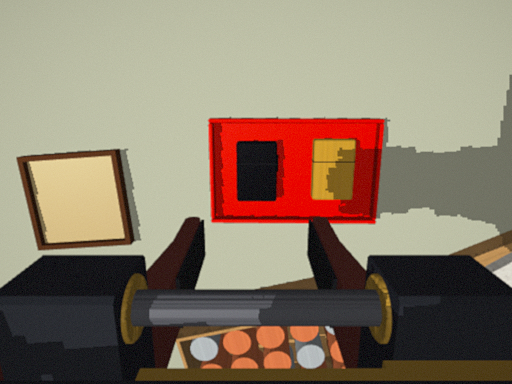

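Both lighters lie flat side by side in red, black at (257,171) and brass at (334,170). The wood tray is fully visible, with corners (18,158), (122,150), (133,243), (38,248). Next is the block battery.

Run:
```python
from h import *
o=np.load("o7.npy",allow_pickle=True).item();c=cam("wrist",o)
P=cast(c,[[18,157.5],[121,150],[133,243],[39,248.5]],11);print(P.round(1),P.mean(0),rect(P))
```

```text
[[611.1 -49.3]
 [616.9  50.3]
 [710.5  41.5]
 [704.3 -55.2]] [660.72493067  -3.17729973] (array([660.7,  -2.4]), array([99.8, 93.9]), 86.4)
```

>>> arm_command:
  increments:
    - [[-1.5, -0.4, 0], 0]
    - [[-3, -0.8, 0], 0]
    - [[-3, -0.8, 0], 0]
    - [[-3, -0.8, 0], 0]
    - [[-3, -0.8, 0], 0]
    - [[-3, -0.8, 0], 0]
    - [[-3, -0.8, 0], 0]
    - [[-3, -0.8, 0], 0]
    - [[-3, -0.8, 0], 0]
    - [[-3, -0.8, 0], 0]
    - [[-3, -0.8, 0], 0]
    - [[-3, -0.8, 0], 0]
    - [[-3, -0.8, 0], 0]
    - [[-3, -0.8, 0], 0]
    - [[-3, -0.8, 0], -1]
    - [[-2, -0.5, 0], -1.5]
    - [[-1, -0.2, 0], -1]
    - [[0, 0, 0], 0]

```text
t: 18.1
ee_pos: [431.2, -292.1, 152.2]
orientation: [-2.251, -2.097, 0.11]
ft_force: [-0.6, 0.7, 0.4]
width: 52.6
```

```bash
python3 go.py 470 -291 160 86
```

```text
t 18.1 pos [ 431.2 -292.1  152.2] yaw 85.9 zaxis deg [-5.45 -0.14] q6 -2.04 w 52.6 F [-0.6  0.7  0.4]
turn -0.1 shift now cm [ 0.38  3.77 -1.15] shift after turn [ 0.38  3.86 -0.78]
```

>>> arm_command:
  increments:
    - [[0, 1, -0.1], 0]
    - [[0, 1, -0.1], 0]
    - [[0, 1, -0.1], 0]
    - [[0, 1, -0.1], 0]
    - [[0, 0, 0], 0]

```text
t: 18.6
ee_pos: [473.7, -292.6, 149.9]
orientation: [-2.248, -2.094, 0.111]
ft_force: [-0.6, -0.4, -0.2]
width: 52.8
```

```bash
python3 go.py 470 -291 160 86; python3 -c "
from workcell import *
o=get_obs();print(o['qpos'],o['qvel'],o['joint_torque'])"
```

```text
t 18.6 pos [ 473.7 -292.6  149.9] yaw 86.0 zaxis deg [-5.65  0.02] q6 -2.01 w 52.8 F [-0.6 -0.4 -0.2]
turn -0.0 shift now cm [ 0.12 -0.48 -0.97] shift after turn [ 0.13 -0.38 -1.01]
[-0.54629368  0.4571938   1.77701917 -0.06087106  0.99285963 -2.01081448] [ 0.00821244  0.00266035  0.01191323 -0.0030261   0.00508666 -0.00126679] [ 7.23104997e-03 -5.15767443e+01 -2.30876487e+01 -1.54938628e-01
  4.19981712e-01  6.71282946e-02]
```

Run:
```python
from h import *
for n,v in dict(A=(2.524,1.869,-.002),B=(2.346,2.087,-.003),C=(2.335,2.094,.004),D=(2.34,2.093,.003),E=(2.381,2.04,.009),F=(2.375,2.04,.013),G=(2.373,2.038,.016),H=(2.371,2.036,.018),I=(2.374,2.038,.015),J=(-2.364,-2.066,.015),K=(-2.368,-2.058,.027),L=(-2.371,-2.054,.031),M=(-2.361,-2.066,.029),N=(-2.362,-2.066,.025),O=(-2.361,-2.066,.028),P=(-2.539,-1.835,.043),Q=(-2.537,-1.845,.031),Rr=(-2.538,-1.849,.025),S=(2.54,1.849,-.022),T=(-2.54,-1.849,.023),U=(-2.348,-2.071,.043),V=(-2.352,-2.061,.055),W=(-2.354,-2.059,.053),X=(-2.355,-2.06,.051),Y=(-2.353,-2.059,.056),Z=(-2.251,-2.097,.11)).items():
    print(n,np.degrees(R.from_rotvec(v).as_matrix()[:2,2]).round(2))
```

```text
A [-0.03 -0.09]
B [-0.02 -0.14]
C [ 0.31 -0.12]
D [ 0.16 -0.02]
E [ 0.48 -0.05]
F [ 0.76 -0.16]
G [ 0.95 -0.21]
H [ 1.11 -0.28]
I [ 0.89 -0.2 ]
J [-0.49 -0.27]
K [-0.9  -0.47]
L [-1.02 -0.55]
M [-0.95 -0.52]
N [-0.82 -0.45]
O [-0.93 -0.49]
P [-1.56 -0.52]
Q [-1.07 -0.46]
Rr [-0.78 -0.47]
S [-0.66 -0.46]
T [-0.67 -0.5 ]
U [-1.58 -0.59]
V [-2.04 -0.73]
W [-1.98 -0.69]
X [-1.87 -0.7 ]
Y [-2.09 -0.73]
Z [-5.46 -0.14]
```

>>> arm_command:
  increments:
    - [[0, 0, 0], 0]
    - [[0, 0, 0], 0]
    - [[0, 0, 0], 0]
    - [[0, 0, 0], 0]
    - [[0, 0, 0], 0]
    - [[0, 0, 0], 0]

```text
t: 19.2
ee_pos: [473.5, -291.6, 149.8]
orientation: [-2.246, -2.095, 0.111]
ft_force: [-0.1, -0.6, -0.1]
width: 52.9
```

```bash
python3 go.py 470 -291 160 86
```

```text
t 19.2 pos [ 473.5 -291.6  149.8] yaw 86.0 zaxis deg [-5.69  0.03] q6 -2.01 w 52.9 F [-0.1 -0.6 -0.1]
turn 0.0 shift now cm [ 0.03 -0.45 -0.98] shift after turn [ 0.03 -0.35 -1.02]
```

>>> arm_command:
  increments:
    - [[0, 0, 4], 0]
    - [[0, 0, 4], 0]
    - [[0, 0, 0], 0]

```text
t: 19.5
ee_pos: [467.1, -292.9, 70.4]
orientation: [-2.25, -2.098, 0.109]
ft_force: [0.9, 0.6, -0.2]
width: 52.6
```

```bash
python3 go.py 470 -291 160 86
```

```text
t 19.5 pos [ 467.1 -292.9   70.4] yaw 86.0 zaxis deg [-5.42 -0.13] q6 -2.0 w 52.6 F [ 0.9  0.6 -0.2]
turn 0.0 shift now cm [ 0.13 -0.57 -8.95] shift after turn [ 0.21  0.28 -8.96]
```

>>> arm_command:
  increments:
    - [[0, 0, -4], 0]
    - [[0, 0, -4], 0]
    - [[0, 0, 0], 0]

```text
t: 19.8
ee_pos: [474.4, -292.7, 153.6]
orientation: [-2.248, -2.094, 0.111]
ft_force: [0.3, -1.0, 1.1]
width: 52.5
```

```bash
python3 go.py 470 -291 160 86
```

```text
t 19.8 pos [ 474.4 -292.7  153.6] yaw 86.0 zaxis deg [-5.64  0.01] q6 -2.01 w 52.5 F [ 0.3 -1.   1.1]
turn -0.0 shift now cm [ 0.13 -0.51 -0.59] shift after turn [ 0.14 -0.45 -0.64]
```

>>> arm_command:
  increments:
    - [[3, 0.8, 0], 0]
    - [[3, 0.8, 0], 0]
    - [[3, 0.8, 0], 0]
    - [[3, 0.8, 0], 0]
    - [[3, 0.8, 0], 0]
    - [[0, 0, 0], 0]

```text
t: 20.4
ee_pos: [529.1, -143.3, 157.0]
orientation: [-2.26, -2.097, 0.104]
ft_force: [-0.1, -0.1, 0.3]
width: 52.4
```

```bash
python3 go.py 470 -291 160 86
```

```text
t 20.4 pos [ 529.1 -143.3  157. ] yaw 85.7 zaxis deg [-5.06 -0.21] q6 -1.75 w 52.4 F [-0.1 -0.1  0.3]
turn -0.3 shift now cm [-15.17  -4.79   0.28] shift after turn [-15.14  -4.87  -0.3 ]
```

>>> arm_command:
  increments:
    - [[0, 3, 0], 0]
    - [[0, 3, 0], 0]
    - [[0, 3, 0], 0]
    - [[0, 0, 0], 0]

```text
t: 20.8
ee_pos: [620.6, -151.4, 152.3]
orientation: [-2.259, -2.1, 0.104]
ft_force: [0.3, -0.4, -0.4]
width: 53.0
```

```bash
python3 go.py 470 -291 160 86
```

```text
t 20.8 pos [ 620.6 -151.4  152.3] yaw 85.9 zaxis deg [-4.98 -0.3 ] q6 -1.73 w 53.0 F [ 0.3 -0.4 -0.4]
turn -0.1 shift now cm [-15.02 -14.01   0.62] shift after turn [-14.98 -14.05  -0.77]
```

>>> arm_command:
  increments:
    - [[-1, -1, 0], 0]
    - [[-1, -1, 0], 0]
    - [[-1, -1, 0], 0]
    - [[-1, -1, 0], 0]
    - [[-1, -1, 0], 0]
    - [[-1, -1, 0], 0]
    - [[-1, -1, 0], 0]
    - [[-1, -1, 0], 0]
    - [[-1, -1, 0], 0]
    - [[-1, -1, 0], 0]
    - [[-1, -1, 0], 0]
    - [[0, 0, 0], 0]

```text
t: 22.0
ee_pos: [486.9, -264.3, 165.8]
orientation: [-2.261, -2.095, 0.107]
ft_force: [0.1, 0.2, 0.3]
width: 52.7
```

```bash
python3 go.py 470 -291 160 86
```

```text
t 22.0 pos [ 486.9 -264.3  165.8] yaw 85.7 zaxis deg [-5.14 -0.31] q6 -1.96 w 52.7 F [0.1 0.2 0.3]
turn -0.3 shift now cm [-2.79 -1.43  0.75] shift after turn [-2.79 -1.5   0.58]
```

>>> arm_command:
  increments:
    - [[-1, -0.6, 0], 0]
    - [[-1, -0.6, 0], 0]
    - [[-0.7, -0.2, 0], 0]
    - [[0, 0, 0], 0]
  gripper: 0.6

```text
t: 22.4
ee_pos: [470.2, -292.4, 167.6]
orientation: [-2.261, -2.096, 0.107]
ft_force: [0.2, -0.9, 0.1]
width: 52.6
```

```bash
python3 - <<'E'
from meas import *
o,im=shot("wrist","w8");np.save("o8.npy",o,allow_pickle=True);c=cam("wrist",o)
hsv=cv2.cvtColor(im,cv2.COLOR_RGB2HSV);H,S,V=[hsv[...,i] for i in range(3)]
u,v=proj(c,[468,-291,17]);b=[int(u-60),int(v-60),int(u+60),int(min(v+70,215))];print(b)
P,k=reg(c,(S>150),b,17);print("orange",rect(P),k.min(0),k.max(0))
P,k=reg(c,(S>110)|(V<55),b,17);print("all",rect(P),k.min(0),k.max(0))
E
python3 go.py 470 -291 160 86
```

```text
[197, 121, 317, 215]
orange (array([ 459.9, -294.2]), array([31.3, 24.6]), -4.1) [241 157] [267 190]
all (array([ 467.2, -294.7]), array([45.8, 26.2]), -4.1) [240 157] [268 205]
t 22.45 pos [ 470.3 -292.   167.5] yaw 85.7 zaxis deg [-5.11 -0.31] q6 -2.01 w 52.7 F [-0.7  0.1 -0.1]
turn -0.3 shift now cm [0.11 0.02 0.75] shift after turn [ 0.1  -0.04  0.75]
```

View pics/w8.png

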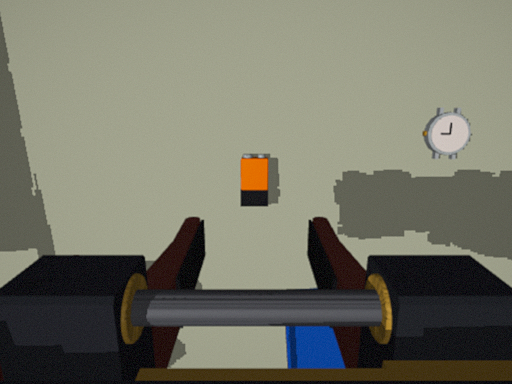

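Block at (254,180): body 45.8×26.2 mm, centre (467,-295). I descend.

```bash
python3 go.py 467.2 -294.5 5 85.9
```

```text
t 22.45 pos [ 470.3 -292.   167.5] yaw 85.7 zaxis deg [-5.11 -0.31] q6 -2.01 w 52.7 F [-0.7  0.1 -0.1]
turn -0.2 shift now cm [-0.07  1.14 16.22] shift after turn [-0.27 -0.3  16.25]
```

>>> arm_command:
  increments:
    - [[-0.1, 0.5, 1.5], 0]
    - [[0, 0.4, 3], 0]
    - [[0, 0.2, 3], 0]
    - [[0, 0, 3], 0]
    - [[0, 0, 1.5], 0]
    - [[0, 0, 0], 0]

```text
t: 23.05
ee_pos: [473.3, -293.4, 38.7]
orientation: [-2.26, -2.1, 0.105]
ft_force: [-0.1, 0.1, -0.8]
width: 52.7
```

```bash
python3 go.py 467.2 -294.5 5 85.9
```

```text
t 23.05 pos [ 473.3 -293.4   38.7] yaw 85.8 zaxis deg [-4.98 -0.34] q6 -1.99 w 52.7 F [-0.1  0.1 -0.8]
turn -0.1 shift now cm [-0.11 -0.31  3.41] shift after turn [-0.16 -0.6   3.37]
```

>>> arm_command:
  increments:
    - [[-0.1, -0.3, 1], 0]
    - [[0, 0, 1.2], 0]
    - [[0, 0, 0.6], 0]
    - [[0, 0, 0.2], 0]
    - [[0, 0, 0], 0]

```text
t: 23.55
ee_pos: [468.5, -294.3, 7.0]
orientation: [-2.26, -2.102, 0.104]
ft_force: [-0.5, 0.7, 0.7]
width: 52.7
```

```bash
python3 go.py 467.2 -294.5 5 85.9
```

```text
t 23.55 pos [ 468.5 -294.3    7. ] yaw 85.9 zaxis deg [-4.9  -0.38] q6 -1.99 w 52.7 F [-0.5  0.7  0.7]
turn -0.0 shift now cm [-0.02 -0.11  0.21] shift after turn [-0.03 -0.13  0.2 ]
```

>>> arm_command:
  increments:
    - [[0, -0.1, 0.2], 0]
    - [[0, 0, 0], 0]
    - [[0, 0, 0], 0]
    - [[0, 0, 0], 0]
    - [[0, 0, 0], 0]
    - [[0, 0, 0], 0]
    - [[0, 0, 0], 0]
  gripper: 0.15

```text
t: 24.25
ee_pos: [468.6, -295.1, 6.8]
orientation: [-2.263, -2.104, 0.102]
ft_force: [-0.0, 0.3, -0.0]
width: 25.5
```

>>> arm_command:
  increments:
    - [[0, 0, -1], 0]
    - [[0, 0, -2], 0]
    - [[0, 0, -3], 0]
    - [[0, 0, -1], 0]
    - [[0, 0, 0], 0]

```text
t: 24.75
ee_pos: [474.3, -294.2, 79.9]
orientation: [-2.262, -2.104, 0.103]
ft_force: [-0.1, -0.1, 0.4]
width: 26.1
```

```bash
python3 go.py 633 -230 70 89
python3 - <<'E'
from h import *
o,im=shot("wrist","w9")
E
```

```text
t 24.75 pos [ 474.3 -294.2   79.9] yaw 85.9 zaxis deg [-4.78 -0.45] q6 -2.0 w 26.1 F [-0.1 -0.1  0.4]
turn -3.1 shift now cm [ 7.55 15.39 -0.39] shift after turn [ 6.69 15.76  0.99]
```

View pics/w9.png

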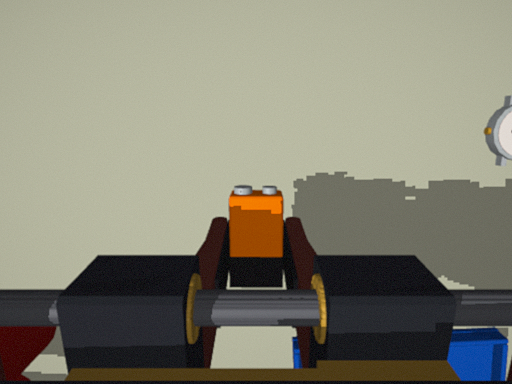

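Run:
```python
from meas import *
o=np.load("o1.npy",allow_pickle=True).item();c=cam("wrist",o)
P=cast(c,[[201,239.5],[336,225.5]],16);d=P[1]-P[0];L=np.linalg.norm(d);d/=L;print(P.round(1),L,np.degrees(np.arctan2(d[1],d[0])),"c",P.mean(0)+50*np.array([d[1],-d[0]]))
c=cam("top");im=cv2.imread("pics/top0.png");hsv=cv2.cvtColor(im,cv2.COLOR_BGR2HSV);H,S,V=[hsv[...,i] for i in range(3)]
print(hsv[164,330],hsv[164,360])
P,k=reg(c,(S>120)&(H>100)&(H<130),(300,130,395,195),16);print(rect(P))
P,k=reg(c,(S>70)&(H>95)&(H<135),(300,130,395,195),16);print(rect(P),k.min(0),k.max(0))
```

```text
[[ 585.1 -270.7]
 [ 585.  -114.3]] 156.3554037472489 90.03096440119778 c [ 635.06966005 -192.44913141]
[111 158 100] [110 161 108]
(array([ 635.8, -195.1]), array([159.5,  98.2]), 88.8)
(array([ 635.5, -194.5]), array([161.5, 101.3]), 89.4) [312 142] [381 185]
```

>>> arm_command:
  increments:
    - [[0.4, 0.8, 0], -1]
    - [[0.7, 1.4, 0], -1]
    - [[0.8, 1.6, 0], -1]
    - [[0.8, 1.6, 0], 0]
    - [[0.8, 1.6, 0], 0]
    - [[0.8, 1.6, 0], 0]
    - [[0.8, 1.6, 0], 0]
    - [[0.8, 1.6, 0], 0]
    - [[0.6, 1.2, 0], 0]
    - [[0.3, 0.6, 0], 0]
    - [[0, 0, 0], 0]

```text
t: 25.9
ee_pos: [623.7, -218.6, 59.1]
orientation: [-2.189, -2.166, 0.103]
ft_force: [0.2, -0.6, -1.4]
width: 25.8
```

```bash
python3 go.py 635 -230 30 89.3
python3 - <<'E'
from h import *
o,im=shot("wrist","w10");np.save("o10.npy",o,allow_pickle=True)
E
```

```text
t 25.9 pos [ 623.7 -218.6   59.1] yaw 89.4 zaxis deg [-5.16 -0.24] q6 -1.87 w 25.8 F [ 0.2 -0.6 -1.4]
turn 0.1 shift now cm [-1.12  1.4   2.8 ] shift after turn [-1.13  1.15  2.91]
```

View pics/w10.png

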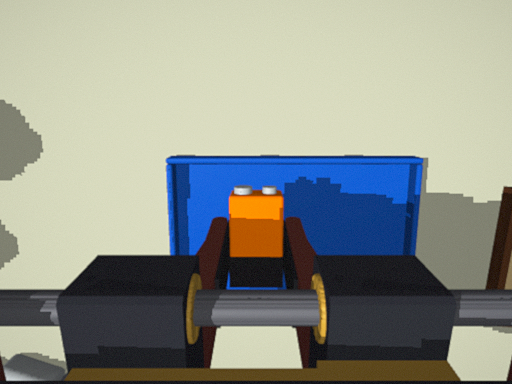

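Run:
```python
from h import *
o=np.load("o10.npy",allow_pickle=True).item();c=cam("wrist",o)
P=cast(c,[[167,159],[421,159]],16);print(P.round(1),P.mean(0))
```

```text
[[ 588.3 -272.3]
 [ 589.8 -115.9]] [ 589.07054194 -194.08992584]
```

>>> arm_command:
  increments:
    - [[-0.5, 0.6, 0.6], 0]
    - [[-0.5, 0.6, 1], 0]
    - [[0, 0.1, 1], 0]
    - [[0, 0, 0], 0]

```text
t: 26.35
ee_pos: [632.6, -231.3, 29.6]
orientation: [-2.191, -2.162, 0.105]
ft_force: [-0.5, 0.1, -0.8]
width: 25.7
```

```bash
python3 go.py 635 -230 20 89.4
```

```text
t 26.35 pos [ 632.6 -231.3   29.6] yaw 89.3 zaxis deg [-5.26 -0.22] q6 -1.88 w 25.7 F [-0.5  0.1 -0.8]
turn -0.1 shift now cm [0.14 0.32 0.93] shift after turn [0.13 0.24 0.96]
```

Tray confirmed at centre y ≈ -194 and near edge x ≈ 588. I lower to the floor.

>>> arm_command:
  increments:
    - [[0.1, 0.4, 0.6], 0]
    - [[0, 0, 0.5], 0]
    - [[0, 0, 0.2], 0]
    - [[0, 0, 0], 0]

```text
t: 26.75
ee_pos: [634.6, -230.7, 14.2]
orientation: [-2.191, -2.16, 0.106]
ft_force: [0.7, -0.1, 0.7]
width: 25.6
```

>>> arm_command:
  increments:
    - [[0, 0, 0.2], 0]
    - [[0, 0, 0], 0]

```text
t: 26.95
ee_pos: [634.5, -230.6, 12.4]
orientation: [-2.191, -2.16, 0.106]
ft_force: [-0.1, 0.0, -1.4]
width: 25.7
```

>>> arm_command:
  increments:
    - [[0, 0, 0.1], 0]
    - [[0, 0, 0], 0]

```text
t: 27.15
ee_pos: [634.7, -230.6, 11.8]
orientation: [-2.191, -2.161, 0.105]
ft_force: [-0.3, 0.2, -0.6]
width: 25.6
```

>>> arm_command:
  increments:
    - [[0, 0, 0.1], 0]
    - [[0, 0, 0], 0]

```text
t: 27.35
ee_pos: [634.8, -230.7, 11.0]
orientation: [-2.191, -2.161, 0.105]
ft_force: [-1.2, -0.0, -0.5]
width: 25.7
```

>>> arm_command:
  increments:
    - [[0, 0, 0.1], 0]
    - [[0, 0, 0], 0]

```text
t: 27.55
ee_pos: [635.1, -230.8, 10.7]
orientation: [-2.192, -2.162, 0.104]
ft_force: [0.8, 0.5, -1.1]
width: 25.6
```

>>> arm_command:
  increments:
    - [[0, 0, 0.1], 0]
    - [[0, 0, 0], 0]

```text
t: 27.75
ee_pos: [635.2, -230.9, 10.7]
orientation: [-2.192, -2.162, 0.104]
ft_force: [-0.4, -0.4, -0.7]
width: 25.4
```

>>> arm_command:
  increments:
    - [[0, 0, 0], 0]
    - [[0, 0, 0], 0]
    - [[0, 0, 0], 0]
  gripper: 0.5

```text
t: 28.05
ee_pos: [635.2, -230.9, 10.4]
orientation: [-2.192, -2.162, 0.104]
ft_force: [-0.4, -0.4, -0.1]
width: 43.4
```

>>> arm_command:
  increments:
    - [[0, 0, -1], 0]
    - [[0, 0, -3], 0]
    - [[0, 0, -4], 0]
    - [[0, 0, -4], 0]
    - [[0, 0, -2], 0]
    - [[0, 0, 0], 0]

```text
t: 28.65
ee_pos: [647.9, -230.1, 156.0]
orientation: [-2.191, -2.16, 0.106]
ft_force: [-0.4, -0.0, 0.4]
width: 43.8
```

```bash
python3 go.py 444 118 170 89.4;  python3 - <<'E'
from h import *
o,im=shot("wrist","w11");np.save("o11.npy",o,allow_pickle=True)
E
```

```text
t 28.65 pos [ 647.9 -230.1  156. ] yaw 89.2 zaxis deg [-5.33 -0.18] q6 -1.88 w 43.8 F [-0.4 -0.   0.4]
turn -0.2 shift now cm [ 34.52 -20.92   0.39] shift after turn [ 34.59 -20.75  -1.4 ]
```

View pics/w11.png

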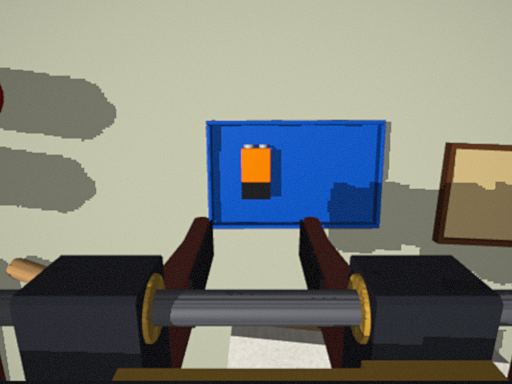

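Run:
```python
from h import *
o=np.load("o5.npy",allow_pickle=True).item();c=cam("wrist",o);print(cast(c,[397,116],50))
c=cam("top");print(cast(c,[214.3,245.3],50))
```

```text
[[442.19549457 112.65062706]]
[[441.16479313 107.46102867]]
```

>>> arm_command:
  increments:
    - [[4.5, 0, 0], 0]
    - [[4.5, 0, 0], 0]
    - [[4.5, 0, 0], 0]
    - [[4.5, 0, 0], 0]
    - [[4.5, 0, 0], 0]
    - [[4.5, 0, 0], 0]
    - [[0, 0, 0], 0]

```text
t: 29.4
ee_pos: [644.6, 47.4, 142.1]
orientation: [-2.188, -2.145, 0.121]
ft_force: [-0.2, 0.0, 0.5]
width: 44.3
```

```bash
python3 go.py 441 118 170 89.4
```

```text
t 29.4 pos [644.6  47.4 142.1] yaw 88.9 zaxis deg [-6.24 -0.09] q6 -1.5 w 44.3 F [-0.2  0.   0.5]
turn -0.5 shift now cm [  6.65 -20.68  -0.57] shift after turn [  6.85 -20.43  -2.79]
```

>>> arm_command:
  increments:
    - [[-4.5, 0, 0], 0]
    - [[-4.5, 0, 0], 0]
    - [[-4.5, 0, 0], 0]
    - [[-4.5, 0, 0], 0]
    - [[0, 0, 0], 0]

```text
t: 29.9
ee_pos: [636.5, -136.0, 134.1]
orientation: [-2.172, -2.148, 0.134]
ft_force: [0.3, 0.2, 0.2]
width: 43.7
```

```bash
python3 go.py 441 118 170 89.4
```

```text
t 29.9 pos [ 636.5 -136.   134.1] yaw 89.4 zaxis deg [-6.92 -0.11] q6 -1.76 w 43.7 F [0.3 0.2 0.2]
turn -0.0 shift now cm [ 25.18 -20.12  -1.26] shift after turn [ 25.19 -19.82  -3.59]
```

>>> arm_command:
  increments:
    - [[2, 0, 0], 0]
    - [[2, 0, 0], 0]
    - [[2, 0, 0], 0]
    - [[2, 0, 0], 0]
    - [[0, 0, 0], 0]

```text
t: 30.4
ee_pos: [633.5, -46.5, 129.3]
orientation: [-2.166, -2.143, 0.139]
ft_force: [0.4, 0.3, 0.5]
width: 44.1
```

```bash
python3 go.py 441 118 170 89.4
```

```text
t 30.4 pos [633.5 -46.5 129.3] yaw 89.4 zaxis deg [-7.38  0.04] q6 -1.64 w 44.1 F [0.4 0.3 0.5]
turn -0.0 shift now cm [ 16.24 -19.79  -1.55] shift after turn [ 16.25 -19.42  -4.07]
```

>>> arm_command:
  increments:
    - [[0, -4.5, 0], 0]
    - [[0, -4.5, 0], 0]
    - [[0, -4.5, 0], 0]
    - [[0, 0, 0], 0]

```text
t: 30.8
ee_pos: [493.1, -38.1, 144.3]
orientation: [-2.152, -2.153, 0.144]
ft_force: [-0.3, 0.3, -0.5]
width: 43.9
```

```bash
python3 go.py 441 118 170 89.4
```

```text
t 30.8 pos [493.1 -38.1 144.3] yaw 90.0 zaxis deg [-7.62 -0.03] q6 -1.65 w 43.9 F [-0.3  0.3 -0.5]
turn 0.6 shift now cm [15.61 -5.5  -1.86] shift after turn [15.56 -5.37 -2.57]
```

>>> arm_command:
  increments:
    - [[1.5, -2.5, 2], 0]
    - [[1.5, -2.5, 3], 0]
    - [[1.5, -2, 3], 0]
    - [[0, -1, 2], 0]
    - [[0, 0, 0], 0]

```text
t: 31.3
ee_pos: [401.3, 11.6, 55.0]
orientation: [-2.15, -2.166, 0.136]
ft_force: [-0.1, 0.4, 0.1]
width: 43.9
```

```bash
python3 go.py 441 113 170 89.4
```

```text
t 31.3 pos [401.3  11.6  55. ] yaw 90.4 zaxis deg [-7.1  -0.13] q6 -1.57 w 43.9 F [-0.1  0.4  0.1]
turn 1.0 shift now cm [ 10.1    2.59 -11.92] shift after turn [ 10.18   3.87 -11.5 ]
```

>>> arm_command:
  increments:
    - [[0, 0, 0], 0]
    - [[0, 0, 0], 0]
    - [[0, 0, 0], 0]
    - [[0, 0, 0], 0]
    - [[0, 0, 0], 0]

```text
t: 31.8
ee_pos: [408.0, 12.1, 57.7]
orientation: [-2.154, -2.172, 0.128]
ft_force: [-0.2, -0.3, 0.5]
width: 44.0
```

```bash
python3 go.py 441 113 170 89.4
```

```text
t 31.8 pos [408.   12.1  57.7] yaw 90.5 zaxis deg [-6.62 -0.14] q6 -1.57 w 44.0 F [-0.2 -0.3  0.5]
turn 1.1 shift now cm [ 10.05   2.06 -11.56] shift after turn [ 10.12   3.19 -11.23]
```

>>> arm_command:
  increments:
    - [[0, -0.4, 0.3], 0]
    - [[0, -0.4, 0.3], 0]
    - [[0, -0.4, 0.3], 0]
    - [[0, -0.4, 0.3], 0]
    - [[0, -0.4, 0.3], 0]
    - [[0, -0.2, 0.1], 0]
    - [[0, -0.2, 0.1], 0]
    - [[0, -0.2, 0.1], 0]
    - [[0, -0.2, 0.1], 0]
    - [[0, -0.2, 0.1], 0]
    - [[0, -0.2, 0.1], 0]
    - [[0, -0.2, 0.1], 0]
    - [[0, -0.2, 0.1], 0]
    - [[0, -0.2, 0.1], 0]
    - [[0, -0.2, 0.1], 0]
    - [[0, -0.2, 0.1], 0]

```text
t: 33.4
ee_pos: [360.0, 11.4, 35.3]
orientation: [-2.155, -2.171, 0.126]
ft_force: [0.9, 0.9, 0.6]
width: 44.0
```

```bash
python3 go.py 441 113 170 89.4
```

```text
t 33.4 pos [360.   11.4  35.3] yaw 90.4 zaxis deg [-6.55 -0.14] q6 -1.57 w 44.0 F [0.9 0.9 0.6]
turn 1.0 shift now cm [ 10.08   6.58 -14.33] shift after turn [ 10.25   7.99 -13.47]
```

>>> arm_command:
  increments:
    - [[0, 0, 0], 0]
    - [[0, 0, 0], 0]
    - [[0, 0, 0], 0]
    - [[0, 0, 0], 0]
    - [[0, 0, 0], 0]

```text
t: 33.9
ee_pos: [359.9, 11.4, 35.3]
orientation: [-2.155, -2.171, 0.126]
ft_force: [0.6, -1.1, -0.1]
width: 43.6
```

```bash
python3 go.py 441 113 170 89.4
```

```text
t 33.9 pos [359.9  11.4  35.3] yaw 90.4 zaxis deg [-6.55 -0.14] q6 -1.57 w 43.6 F [ 0.6 -1.1 -0.1]
turn 1.0 shift now cm [ 10.08   6.59 -14.34] shift after turn [ 10.25   8.   -13.47]
```

>>> arm_command:
  increments:
    - [[0, 4, 0], 0]
    - [[0, 4, 0], 0]
    - [[0, 0, 0], 0]
    - [[0, 0, 0], 0]
    - [[0, 0, 0], 0]

```text
t: 34.4
ee_pos: [439.3, 12.0, 25.5]
orientation: [-2.153, -2.17, 0.13]
ft_force: [-0.5, 1.7, 0.0]
width: 43.8
```

```bash
python3 go.py 441 113 170 89.4
```

```text
t 34.4 pos [439.3  12.   25.5] yaw 90.4 zaxis deg [-6.73 -0.14] q6 -1.57 w 43.8 F [-0.5  1.7  0. ]
turn 1.0 shift now cm [ 10.08  -1.46 -14.4 ] shift after turn [ 10.1    0.06 -14.45]
```

>>> arm_command:
  increments:
    - [[0, 4, -3], 0]
    - [[0, 5, 0], 0]
    - [[0, 5, 0], 0]

```text
t: 34.7
ee_pos: [571.9, 13.1, 37.9]
orientation: [-2.145, -2.162, 0.146]
ft_force: [-0.1, -0.6, -0.8]
width: 44.4
```

Run:
```python
from h import *
for i in range(14):
    o=get_obs();
    if i%2==0:print(round(o["t"],2),o["ee_pos"].round(1),np.degrees(R.from_rotvec(o["orientation"]).as_matrix()[:2,2]).round(2))
    get_image("top")
```

```text
34.7 [571.9  13.1  37.9] [-7.6  -0.14]
34.8 [578.   13.1  38. ] [-7.12 -0.14]
34.9 [571.5  13.1  37.1] [-7.58 -0.14]
35.0 [570.   13.1  37.2] [-7.66 -0.14]
35.1 [570.5  13.1  37.5] [-7.6  -0.14]
35.2 [571.3  13.1  37.7] [-7.54 -0.14]
35.3 [571.9  13.1  37.8] [-7.5  -0.14]
```

>>> arm_command:
  increments:
    - [[0, -5, 0], 0]
    - [[0, -5, 0], 0]
    - [[0, -5, 0], 0]
    - [[0, -4, 0], 0]

```text
t: 35.8
ee_pos: [385.2, 11.6, 61.7]
orientation: [-2.15, -2.167, 0.135]
ft_force: [0.5, -0.4, -0.6]
width: 43.8
```

```bash
python3 go.py 441 113 170 89.4
```

```text
t 35.8 pos [385.2  11.6  61.7] yaw 90.4 zaxis deg [-7.05 -0.14] q6 -1.57 w 43.8 F [ 0.5 -0.4 -0.6]
turn 1.0 shift now cm [ 10.08   4.28 -11.45] shift after turn [ 10.19   5.47 -10.83]
```

>>> arm_command:
  increments:
    - [[0, 0, 0], 0]
    - [[0, 0, 0], 0]
    - [[0, 0, 0], 0]
    - [[0, 0, 0], 0]
    - [[0, 0, 0], 0]
    - [[0, 0, 0], 0]

```text
t: 36.4
ee_pos: [383.8, 11.7, 62.4]
orientation: [-2.15, -2.167, 0.136]
ft_force: [0.4, 0.3, 0.0]
width: 44.0
```

```bash
python3 go.py 441 113 170 89.4
```

```text
t 36.4 pos [383.8  11.7  62.4] yaw 90.4 zaxis deg [-7.07 -0.14] q6 -1.57 w 44.0 F [0.4 0.3 0. ]
turn 1.0 shift now cm [ 10.07   4.42 -11.41] shift after turn [ 10.19   5.61 -10.76]
```

```bash
cat > hold.py <<'E'
import sys
from h import *
for i in range(int(sys.argv[1])): get_image("top")
o=get_obs();print(round(o["t"],2),o["ee_pos"].round(1),np.degrees(R.from_rotvec(o["orientation"]).as_matrix()[:2,2]).round(2))
E
echo
```

```text
(no output)
```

>>> arm_command:
  increments:
    - [[0, 4, -3], 0]

```text
t: 36.5
ee_pos: [419.6, 12.0, 84.5]
orientation: [-2.143, -2.16, 0.149]
ft_force: [1.4, 0.9, -1.0]
width: 43.8
```

```bash
python3 hold.py 3;python3 hold.py 3
```

```text
36.65 [430.7  12.   87.9] [-6.74 -0.14]
36.8 [425.5  12.   86.4] [-7.17 -0.14]
```

>>> arm_command:
  increments:
    - [[0, 4, -3], 0]

```text
t: 36.9
ee_pos: [459.7, 12.4, 107.8]
orientation: [-2.141, -2.157, 0.154]
ft_force: [0.9, 0.6, -0.1]
width: 44.1
```

```bash
python3 hold.py 3;python3 hold.py 3
```

```text
37.05 [471.   12.4 111.7] [-6.98 -0.14]
37.2 [467.   12.4 110.3] [-7.33 -0.14]
```

>>> arm_command:
  increments:
    - [[0, 4, -3], 0]

```text
t: 37.3
ee_pos: [500.8, 12.8, 131.0]
orientation: [-2.139, -2.155, 0.158]
ft_force: [0.8, -0.4, -0.1]
width: 43.9
```

```bash
python3 hold.py 3;python3 hold.py 3
```

```text
37.45 [512.   12.7 135.4] [-7.19 -0.14]
37.6 [508.4  12.7 133.9] [-7.49 -0.14]
```

>>> arm_command:
  increments:
    - [[0, -4, 3], 0]
    - [[0, -4, 3], 0]
    - [[0, -4, 3], 0]

```text
t: 37.9
ee_pos: [382.1, 11.6, 61.6]
orientation: [-2.151, -2.167, 0.134]
ft_force: [-0.7, 0.4, -0.8]
width: 44.3
```

```bash
python3 hold.py 0
```

```text
37.9 [382.1  11.6  61.6] [-6.99 -0.14]
```

>>> arm_command:
  increments:
    - [[0, 0, 0], 0]
    - [[0, 0, 0], 0]
    - [[0, 0, 0], 0]
    - [[0, 0, 0], 0]

```text
t: 38.3
ee_pos: [369.8, 11.6, 58.8]
orientation: [-2.142, -2.159, 0.151]
ft_force: [0.2, -0.4, -1.0]
width: 43.9
```

```bash
python3 hold.py 0
```

```text
38.3 [369.8  11.6  58.8] [-7.92 -0.14]
```

```bash
python3 hold.py 5
```

```text
38.55 [369.6  11.6  58.8] [-7.93 -0.14]
```

>>> arm_command:
  increments:
    - [[0, 4.5, -2], 0]

```text
t: 38.65
ee_pos: [409.4, 12.0, 71.0]
orientation: [-2.136, -2.152, 0.164]
ft_force: [-0.2, -0.6, -0.7]
width: 44.3
```

```bash
python3 hold.py 3
```

```text
38.8 [421.   12.   73.3] [-7.6  -0.14]
```

>>> arm_command:
  increments:
    - [[0, 4.5, -2], 0]

```text
t: 38.9
ee_pos: [457.3, 12.4, 84.3]
orientation: [-2.139, -2.155, 0.158]
ft_force: [0.5, 0.0, -1.1]
width: 43.9
```

```bash
python3 hold.py 3
```

```text
39.05 [467.6  12.4  86.8] [-7.38 -0.14]
```

>>> arm_command:
  increments:
    - [[0, 4.5, -2], 0]

```text
t: 39.15
ee_pos: [503.8, 12.7, 97.6]
orientation: [-2.14, -2.156, 0.157]
ft_force: [0.6, -0.4, -0.7]
width: 43.7
```

```bash
python3 hold.py 3
```

```text
39.3 [514.5  12.7 100.6] [-7.23 -0.14]
```

>>> arm_command:
  increments:
    - [[0, -4.5, 2], 0]
    - [[0, -4.5, 2], 0]
    - [[0, -4.5, 2], 0]

```text
t: 39.6
ee_pos: [374.1, 11.6, 57.6]
orientation: [-2.152, -2.169, 0.132]
ft_force: [-0.7, -0.9, 0.1]
width: 43.9
```

```bash
for i in 0 2 1 1 1 1 1 1 1; do python3 hold.py $i; done
```

```text
39.6 [374.1  11.6  57.6] [-6.84 -0.14]
39.7 [365.3  11.6  56.3] [-7.63 -0.14]
39.75 [370.7  11.6  57.2] [-7.25 -0.14]
39.8 [374.5  11.6  57.8] [-6.98 -0.14]
39.85 [376.9  11.6  58.2] [-6.81 -0.14]
39.9 [378.2  11.6  58.4] [-6.72 -0.14]
39.95 [378.7  11.6  58.5] [-6.69 -0.14]
40.0 [378.9  11.6  58.5] [-6.69 -0.14]
40.05 [378.8  11.6  58.4] [-6.7  -0.14]
```

>>> arm_command:
  increments:
    - [[0, 4.7, -1], 0]

```text
t: 40.15
ee_pos: [420.2, 12.0, 62.0]
orientation: [-2.149, -2.165, 0.139]
ft_force: [0.4, -0.6, -0.8]
width: 43.8
```

```bash
python3 hold.py 3
```

```text
40.3 [431.   11.9  63.5] [-6.4  -0.14]
```

>>> arm_command:
  increments:
    - [[0, 4.7, -1], 0]

```text
t: 40.4
ee_pos: [469.3, 12.3, 66.5]
orientation: [-2.151, -2.167, 0.135]
ft_force: [-0.4, -0.8, -0.3]
width: 44.2
```

```bash
python3 hold.py 3
```

```text
40.55 [479.2  12.3  68.3] [-6.19 -0.13]
```

>>> arm_command:
  increments:
    - [[0, 4.7, -1], 0]

```text
t: 40.65
ee_pos: [517.6, 12.7, 71.0]
orientation: [-2.152, -2.168, 0.133]
ft_force: [-0.4, 0.6, -0.1]
width: 43.8
```

```bash
python3 hold.py 3
```

```text
40.8 [527.8  12.7  73.3] [-6.06 -0.13]
```

>>> arm_command:
  increments:
    - [[0, 4.7, -1], 0]

```text
t: 40.9
ee_pos: [566.1, 13.0, 75.7]
orientation: [-2.152, -2.168, 0.132]
ft_force: [-0.4, -0.3, -1.3]
width: 43.9
```

```bash
python3 hold.py 3
```

```text
41.05 [576.6  13.   78.3] [-5.98 -0.13]
```

>>> arm_command:
  increments:
    - [[0, -4.5, 1.6], 0]
    - [[0, -4.5, 1.6], 0]
    - [[0, -4.5, 1.6], 0]
    - [[0, -4, 1.6], 0]

```text
t: 41.45
ee_pos: [389.9, 11.6, 32.1]
orientation: [-2.162, -2.178, 0.112]
ft_force: [-0.5, 0.1, -0.6]
width: 43.7
```

```bash
python3 hold.py 7
```

```text
41.8 [396.2  11.6  32.7] [-5.54 -0.13]
```

>>> arm_command:
  increments:
    - [[0, 4.7, -1], 0]

```text
t: 41.9
ee_pos: [437.7, 11.9, 37.2]
orientation: [-2.16, -2.176, 0.118]
ft_force: [0.6, -0.2, -0.7]
width: 43.6
```

```bash
python3 hold.py 3
```

```text
42.05 [448.9  11.9  38.9] [-5.17 -0.13]
```

>>> arm_command:
  increments:
    - [[0, 4.7, -1], 0]

```text
t: 42.15
ee_pos: [486.8, 12.3, 42.9]
orientation: [-2.162, -2.178, 0.112]
ft_force: [0.1, 0.2, -0.5]
width: 43.8
```

```bash
python3 hold.py 3
```

```text
42.3 [496.8  12.3  44.9] [-4.92 -0.13]
```

>>> arm_command:
  increments:
    - [[0, 4.7, -1], 0]

```text
t: 42.4
ee_pos: [534.6, 12.6, 48.5]
orientation: [-2.163, -2.18, 0.11]
ft_force: [0.4, 0.3, 0.2]
width: 44.2
```

```bash
python3 hold.py 3
```

```text
42.55 [545.2  12.6  50.9] [-4.76 -0.13]
```

>>> arm_command:
  increments:
    - [[0, 4.7, -1], 0]

```text
t: 42.65
ee_pos: [583.1, 13.0, 54.2]
orientation: [-2.164, -2.18, 0.109]
ft_force: [0.6, 1.1, -1.4]
width: 44.0
```

```bash
python3 hold.py 3
```

```text
42.8 [593.9  13.   57.2] [-4.65 -0.13]
```

>>> arm_command:
  increments:
    - [[0, -4.9, 0.6], 0]
    - [[0, -4.9, 0.6], 0]
    - [[0, -4.9, 0.6], 0]
    - [[0, -4.9, 0.6], 0]

```text
t: 43.2
ee_pos: [394.8, 11.4, 47.8]
orientation: [-2.173, -2.189, 0.09]
ft_force: [-0.2, -0.3, -0.3]
width: 43.9
```

```bash
python3 hold.py 7
```

```text
43.55 [400.6  11.5  48.3] [-4.39 -0.13]
```

>>> arm_command:
  increments:
    - [[0, 4.7, -1.5], 0]

```text
t: 43.65
ee_pos: [441.5, 11.9, 57.9]
orientation: [-2.169, -2.185, 0.098]
ft_force: [1.6, 0.1, -0.4]
width: 44.1
```

```bash
python3 hold.py 3
```

```text
43.8 [453.1  11.9  60.3] [-4.04 -0.13]
```

>>> arm_command:
  increments:
    - [[0, 4.7, -1.5], 0]

```text
t: 43.9
ee_pos: [489.8, 12.2, 68.9]
orientation: [-2.172, -2.188, 0.092]
ft_force: [0.4, 0.0, -0.2]
width: 43.8
```

```bash
python3 hold.py 3
```

```text
44.05 [500.   12.2  71.5] [-3.8  -0.13]
```

>>> arm_command:
  increments:
    - [[0, 4.7, -1.5], 0]

```text
t: 44.15
ee_pos: [536.6, 12.5, 79.8]
orientation: [-2.173, -2.189, 0.09]
ft_force: [0.2, 0.1, -1.4]
width: 44.1
```

```bash
python3 hold.py 3
```

```text
44.3 [547.4  12.5  83.1] [-3.65 -0.13]
```

>>> arm_command:
  increments:
    - [[0, -4.7, 1.4], 0]
    - [[0, -4.7, 1.4], 0]
    - [[0, -4.7, 1.4], 0]

```text
t: 44.6
ee_pos: [405.3, 11.4, 49.4]
orientation: [-2.186, -2.201, 0.065]
ft_force: [-0.5, 0.7, 0.4]
width: 43.7
```

```bash
python3 hold.py 7
```

```text
44.95 [409.8  11.4  50.2] [-3.11 -0.13]
```

>>> arm_command:
  increments:
    - [[0, 4.7, -1.5], 0]

```text
t: 45.05
ee_pos: [450.3, 11.8, 60.8]
orientation: [-2.181, -2.197, 0.074]
ft_force: [-0.0, -0.2, -1.1]
width: 44.0
```

```bash
python3 hold.py 3
```

```text
45.2 [461.9  11.8  63.6] [-2.73 -0.13]
```

>>> arm_command:
  increments:
    - [[0, 4.7, -1.5], 0]

```text
t: 45.3
ee_pos: [498.3, 12.1, 73.1]
orientation: [-2.184, -2.2, 0.067]
ft_force: [0.5, -0.4, -0.7]
width: 43.7
```

```bash
python3 hold.py 3
```

```text
45.45 [508.5  12.1  76. ] [-2.47 -0.13]
```

>>> arm_command:
  increments:
    - [[0, 4.7, -1.5], 0]

```text
t: 45.55
ee_pos: [544.7, 12.5, 85.2]
orientation: [-2.186, -2.201, 0.065]
ft_force: [0.4, 0.1, 0.0]
width: 44.0
```

```bash
python3 hold.py 3
```

```text
45.7 [555.5  12.5  88.7] [-2.3  -0.13]
```

>>> arm_command:
  increments:
    - [[0, -4.7, 1.4], 0]
    - [[0, -4.7, 1.4], 0]
    - [[0, -4.7, 1.4], 0]

```text
t: 46.0
ee_pos: [414.4, 11.3, 51.9]
orientation: [-2.198, -2.214, 0.038]
ft_force: [0.3, -0.7, -0.7]
width: 43.6
```

```bash
python3 hold.py 7
```

```text
46.35 [418.9  11.3  52.7] [-1.72 -0.13]
```

>>> arm_command:
  increments:
    - [[0, 0, -4], 0]
    - [[0, 0, -4], 0]
    - [[3, 1, -2], 0]
    - [[4, 1, 0], 0]
  gripper: 0.6

```text
t: 46.75
ee_pos: [445.6, 80.9, 155.6]
orientation: [-2.206, -2.208, 0.035]
ft_force: [0.6, 0.9, -0.1]
width: 52.6
```

```bash
python3 hold.py 7
python3 - <<'E'
from meas import *
o,im=shot("wrist","w12");np.save("o12.npy",o,allow_pickle=True);c=cam("wrist",o);print(proj(c,[442,111,48]),proj(c,[442,111,0]))
E
python3 go.py 442 111 150 89
```

```text
47.1 [441.6  79.8 151.9] [-2.18 -0.15]
[293.69882467 188.54462567] [288.32945765 176.52366365]
t 47.15 pos [441.6  79.7 151.8] yaw 90.2 zaxis deg [-2.18 -0.15] q6 -1.43 w 52.6 F [ 0.3 -0.3  0.2]
turn 1.2 shift now cm [3.13 0.06 0.17] shift after turn [ 3.13 -0.01  0.18]
```

View pics/w12.png

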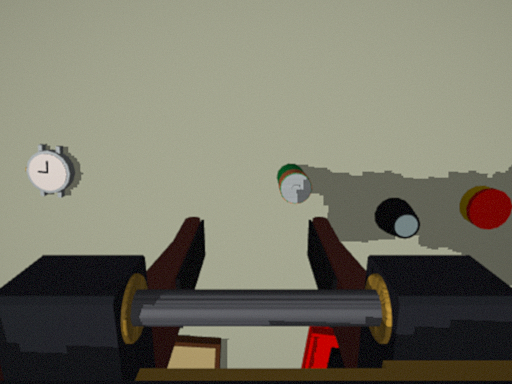

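```bash
python3 - <<'E'
from meas import *
o=np.load("o12.npy",allow_pickle=True).item();c=cam("wrist",o);im=cv2.imread("pics/w12.png");hsv=cv2.cvtColor(im,cv2.COLOR_BGR2HSV);H,S,V=[hsv[...,i] for i in range(3)]
P,k=reg(c,(S<40)&(V>130)&(np.indices(V.shape)[1]<320),(275,165,318,206),48);print(rect(P),cv2.minEnclosingCircle(P.astype(np.float32)))
P,k=reg(c,((S>90)),(270,155,320,206),0);print(k.min(0),k.max(0))
E
python3 go.py 442 112 15 90.2
```

```text
(array([440.8, 109.3]), array([23.7, 17.8]), -20.8) ((441.9759826660156, 112.24174499511719), 12.125955581665039)
[277 164] [308 187]
t 47.15 pos [441.6  79.7 151.8] yaw 90.2 zaxis deg [-2.18 -0.15] q6 -1.43 w 52.6 F [ 0.3 -0.3  0.2]
turn -0.0 shift now cm [ 3.27  0.57 13.66] shift after turn [ 3.23  0.05 13.68]
```

>>> arm_command:
  increments:
    - [[1.5, 0.1, 0], 0]
    - [[1.6, 0.1, 2], 0]
    - [[0, 0.2, 3], 0]
    - [[0, 0, 2], 0]

```text
t: 47.55
ee_pos: [445.3, 108.5, 81.6]
orientation: [-2.209, -2.202, 0.038]
ft_force: [0.4, 0.3, -0.3]
width: 52.9
```

```bash
python3 hold.py 6; python3 go.py 442 112 15 90.2
```

```text
47.85 [446.2 108.9  83.8] [-1.77 -0.06]
t 47.85 pos [446.2 108.9  83.8] yaw 89.8 zaxis deg [-1.77 -0.06] q6 -1.36 w 52.8 F [ 0.1  0.2 -0.6]
turn -0.4 shift now cm [ 0.32 -0.21  6.89] shift after turn [ 0.31 -0.42  6.88]
```

>>> arm_command:
  increments:
    - [[0.3, -0.3, 1], 0]
    - [[0, 0, 2], 0]
    - [[0, 0, 2], 0]
    - [[0, 0, 1.5], 0]

```text
t: 48.25
ee_pos: [445.4, 112.9, 21.1]
orientation: [-2.216, -2.206, 0.019]
ft_force: [0.1, 0.4, -0.3]
width: 52.7
```

```bash
python3 hold.py 5; python3 go.py 442 112 15 90.2
```

```text
48.5 [445.7 112.9  22.1] [-1.1   0.09]
t 48.5 pos [445.7 112.9  22.1] yaw 89.7 zaxis deg [-1.1   0.09] q6 -1.36 w 53.0 F [ 0.3  0.2 -0.2]
turn -0.5 shift now cm [-0.09 -0.35  0.71] shift after turn [-0.09 -0.37  0.71]
```

>>> arm_command:
  increments:
    - [[-0.1, -0.35, 0.4], 0]
    - [[0, 0, 0], 0]

```text
t: 48.7
ee_pos: [442.9, 112.1, 19.4]
orientation: [-2.217, -2.207, 0.016]
ft_force: [-0.9, -0.1, -0.1]
width: 52.7
```

>>> arm_command:
  increments:
    - [[0, 0, 0], 0]
    - [[0, 0, 0], 0]
    - [[0, 0, 0], 0]
    - [[0, 0, 0], 0]
    - [[0, 0, 0], 0]
  gripper: 0.15

```text
t: 49.2
ee_pos: [443.6, 112.2, 20.5]
orientation: [-2.218, -2.208, 0.013]
ft_force: [-0.4, -0.5, -1.0]
width: 25.5
```

```bash
python3 go.py 442 112 15 90.2;  python3 go.py 635 -158 100 89.4
```

```text
t 49.2 pos [443.6 112.2  20.5] yaw 89.7 zaxis deg [-0.81  0.16] q6 -1.36 w 25.5 F [-0.4 -0.5 -1. ]
turn -0.5 shift now cm [-0.03 -0.15  0.55] shift after turn [-0.02 -0.16  0.55]
t 49.2 pos [443.6 112.2  20.5] yaw 89.7 zaxis deg [-0.81  0.16] q6 -1.36 w 25.5 F [-0.4 -0.5 -1. ]
turn 0.3 shift now cm [-26.91  19.15  -8.29] shift after turn [-26.82  19.42  -7.95]
```

>>> arm_command:
  increments:
    - [[0, 0, -1.5], 0]
    - [[0, 0, -3], 0]
    - [[0, 0, -3], 0]
    - [[-1, 0, -1], 0]

```text
t: 49.6
ee_pos: [443.1, 101.8, 105.8]
orientation: [-2.214, -2.207, 0.02]
ft_force: [-0.3, -0.3, -1.1]
width: 25.4
```

```bash
python3 hold.py 6
```

```text
49.9 [440.9 101.  102.6] [-1.46  0.02]
```

>>> arm_command:
  increments:
    - [[-3, 1, 0], 0]
    - [[-4, 2, 0], 0]
    - [[-4, 2, 0], 0]
    - [[-4, 2, 0], 0]
    - [[-4, 2, 0], 0]
    - [[-3, 2, 0], 0]

```text
t: 50.5
ee_pos: [547.4, -122.8, 90.6]
orientation: [-2.197, -2.204, 0.042]
ft_force: [0.7, 0.1, -0.5]
width: 25.4
```

```bash
python3 hold.py 7;python3 go.py 635 -158 100 89.4
```

```text
50.85 [ 546.3 -119.4   91.5] [-2.29  0.12]
t 50.85 pos [ 546.3 -119.4   91.5] yaw 90.3 zaxis deg [-2.29  0.12] q6 -1.8 w 25.7 F [ 0.5  0.8 -0.3]
turn 0.9 shift now cm [-3.91  8.81 -1.21] shift after turn [-3.77  8.91 -0.85]
```

Tilt is -2.3° against -0.8° at the grasp. I go outward with the row-then-hold pattern.

>>> arm_command:
  increments:
    - [[-2, 4.4, 0], 0.9]

```text
t: 50.95
ee_pos: [583.8, -135.6, 88.3]
orientation: [-2.203, -2.185, 0.05]
ft_force: [0.9, -0.0, -1.1]
width: 25.0
```

```bash
python3 hold.py 3
```

```text
51.1 [ 592.1 -138.6   89.8] [-2.19  0.09]
```

>>> arm_command:
  increments:
    - [[-1.9, 4.3, 0], 0]

```text
t: 51.2
ee_pos: [627.8, -154.5, 86.1]
orientation: [-2.202, -2.187, 0.049]
ft_force: [0.5, -0.1, -0.4]
width: 25.5
```

```bash
python3 hold.py 3;python3 go.py 635 -158 50 89.4
python3 - <<'E'
from h import *
o,im=shot("wrist","w13")
E
```

```text
51.35 [ 636.  -157.6   88. ] [-2.12  0.07]
t 51.35 pos [ 636.  -157.6   88. ] yaw 89.5 zaxis deg [-2.12  0.07] q6 -1.81 w 25.4 F [ 0.3  0.1 -1.3]
turn 0.1 shift now cm [-0.04  0.04  3.81] shift after turn [-0.04 -0.1   3.8 ]
```

View pics/w13.png

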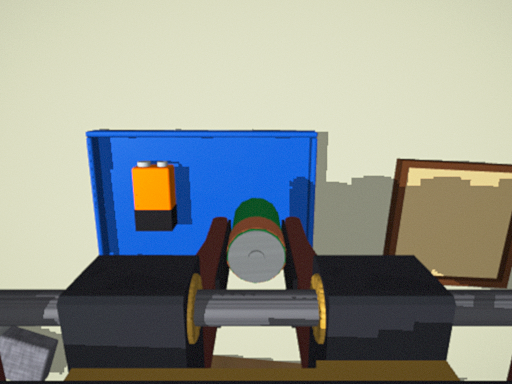

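>>> arm_command:
  increments:
    - [[0, 0, 3], 0]

```text
t: 51.5
ee_pos: [635.1, -156.8, 61.0]
orientation: [-2.213, -2.196, 0.036]
ft_force: [1.0, -0.6, -0.6]
width: 25.3
```

```bash
python3 hold.py 5
```

```text
51.75 [ 632.7 -156.5   58.4] [-2.27  0.12]
```

>>> arm_command:
  increments:
    - [[0, 0.1, 2], 0]

```text
t: 51.85
ee_pos: [635.4, -157.0, 41.9]
orientation: [-2.213, -2.196, 0.037]
ft_force: [0.4, -0.2, -0.7]
width: 25.5
```

```bash
python3 hold.py 6;python3 go.py 635 -158 24.5 89.4
```

```text
52.15 [ 633.5 -156.7   39.6] [-2.19  0.09]
t 52.15 pos [ 633.5 -156.7   39.6] yaw 89.5 zaxis deg [-2.19  0.09] q6 -1.81 w 25.7 F [ 0.4 -0.1 -1.1]
turn 0.1 shift now cm [-0.13  0.21  1.5 ] shift after turn [-0.13  0.15  1.51]
```

>>> arm_command:
  increments:
    - [[-0.1, 0.2, 0.9], 0]

```text
t: 52.25
ee_pos: [636.4, -158.0, 32.2]
orientation: [-2.212, -2.195, 0.038]
ft_force: [-0.6, -0.5, -0.7]
width: 25.6
```

```bash
python3 hold.py 5
```

```text
52.5 [ 635.1 -157.7   30.5] [-2.2  0.1]
```

>>> arm_command:
  increments:
    - [[0, 0, 0.2], 0]
    - [[0, 0, 0], 0]

```text
t: 52.7
ee_pos: [635.1, -157.7, 28.4]
orientation: [-2.21, -2.193, 0.041]
ft_force: [1.0, 0.1, -1.1]
width: 25.3
```

>>> arm_command:
  increments:
    - [[0, 0, 0.1], 0]
    - [[0, 0, 0], 0]

```text
t: 52.9
ee_pos: [635.0, -157.7, 27.3]
orientation: [-2.21, -2.193, 0.041]
ft_force: [0.2, 1.2, -0.7]
width: 25.5
```

>>> arm_command:
  increments:
    - [[0, 0, 0.1], 0]
    - [[0, 0, 0], 0]

```text
t: 53.1
ee_pos: [635.0, -157.7, 26.3]
orientation: [-2.21, -2.193, 0.041]
ft_force: [0.0, 0.1, -0.9]
width: 25.2
```

>>> arm_command:
  increments:
    - [[0, 0, 0.1], 0]
    - [[0, 0, 0], 0]

```text
t: 53.3
ee_pos: [634.9, -157.7, 25.2]
orientation: [-2.21, -2.193, 0.041]
ft_force: [-1.4, -0.0, -0.5]
width: 25.4
```

>>> arm_command:
  increments:
    - [[0, 0, 0.1], 0]
    - [[0, 0, 0], 0]

```text
t: 53.5
ee_pos: [635.2, -157.8, 24.7]
orientation: [-2.21, -2.193, 0.04]
ft_force: [-0.0, -0.9, -0.9]
width: 25.4
```

>>> arm_command:
  increments:
    - [[0, 0, 0.1], 0]
    - [[0, 0, 0], 0]

```text
t: 53.7
ee_pos: [635.4, -157.8, 24.9]
orientation: [-2.211, -2.193, 0.04]
ft_force: [0.2, 0.2, -1.1]
width: 25.4
```

>>> arm_command:
  increments:
    - [[0, 0, 0.1], 0]
    - [[0, 0, 0], 0]

```text
t: 53.9
ee_pos: [635.6, -157.9, 24.7]
orientation: [-2.211, -2.194, 0.039]
ft_force: [-0.1, 0.7, -1.3]
width: 25.2
```

>>> arm_command:
  increments:
    - [[0, 0, 0], 0]
    - [[0, 0, 0], 0]
    - [[0, 0, 0], 0]
    - [[0, 0, 0], 0]
  gripper: 0.5

```text
t: 54.3
ee_pos: [635.6, -157.9, 24.0]
orientation: [-2.211, -2.194, 0.039]
ft_force: [0.6, 1.0, 0.3]
width: 43.7
```

>>> arm_command:
  increments:
    - [[0, 0, -1], 0]
    - [[0, 0, -3], 0]
    - [[0, 0, -4], 0]
    - [[0, 0, -4], 0]

```text
t: 54.7
ee_pos: [635.8, -156.9, 142.1]
orientation: [-2.203, -2.185, 0.05]
ft_force: [-0.4, -0.4, 0.4]
width: 44.1
```

```bash
python3 hold.py 5; python3 go.py 437 -109 150 0;  python3 - <<'E'
from h import *
o,im=shot("wrist","w14");np.save("o14.npy",o,allow_pickle=True)
E
```

```text
54.95 [ 636.1 -157.   140.9] [-2.77  0.25]
t 54.95 pos [ 636.1 -157.   140.9] yaw 89.5 zaxis deg [-2.77  0.25] q6 -1.81 w 44.0 F [-0.1 -0.6  0.8]
turn 89.5 shift now cm [  4.65 -19.97   0.07] shift after turn [-19.91  -4.8   -0.91]
```

View pics/w14.png

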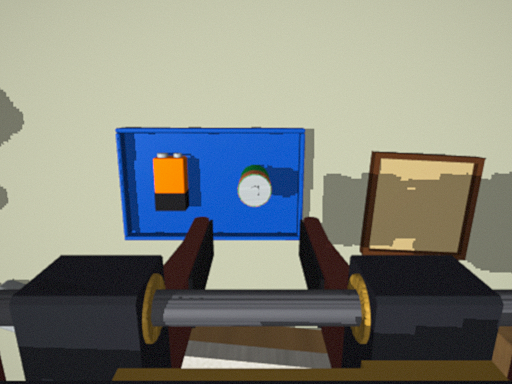

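>>> arm_command:
  increments:
    - [[1.1, -4.7, 0], 0]
    - [[1.1, -4.7, 0], 0]
    - [[1.1, -4.7, 0], 0]
    - [[1.1, -4.7, 0], 0]
  gripper: 0.8

```text
t: 55.4
ee_pos: [444.6, -110.6, 143.0]
orientation: [-2.198, -2.181, 0.055]
ft_force: [0.0, -0.7, 0.4]
width: 69.5
```

```bash
python3 hold.py 7
```

```text
55.75 [ 449.3 -111.8  144.3] [-3.    0.31]
```

>>> arm_command:
  increments:
    - [[0, 0, 0], 8.2]
    - [[0, 0, 0], 8.2]
    - [[0, 0, 0], 8.2]
    - [[0, 0, 0], 8.2]
    - [[0, 0, 0], 8.2]
    - [[0, 0, 0], 8.2]
    - [[0, 0, 0], 8.2]
    - [[0, 0, 0], 8.2]
    - [[0, 0, 0], 8.2]
    - [[0, 0, 0], 8.2]
    - [[0, 0, 0], 8.2]
    - [[0, 0, 0], 5]

```text
t: 56.95
ee_pos: [467.2, -116.4, 141.1]
orientation: [3.13, -0.261, -0.073]
ft_force: [0.4, 0.3, -0.9]
width: 70.4
```

```bash
python3 hold.py 5; python3 go.py 437 -109 150 -8.5;  python3 - <<'E'
from h import *
o,im=shot("wrist","w15");np.save("o15.npy",o,allow_pickle=True)
E
```

```text
57.2 [ 466.2 -116.2  141.2] [-2.68  0.22]
t 57.2 pos [ 466.2 -116.2  141.2] yaw -9.1 zaxis deg [-2.68  0.22] q6 -0.1 w 70.6 F [-0.8  0.6  0.6]
turn -0.6 shift now cm [-3.03 -0.24 -0.74] shift after turn [-2.99 -0.28 -0.88]
```

View pics/w15.png

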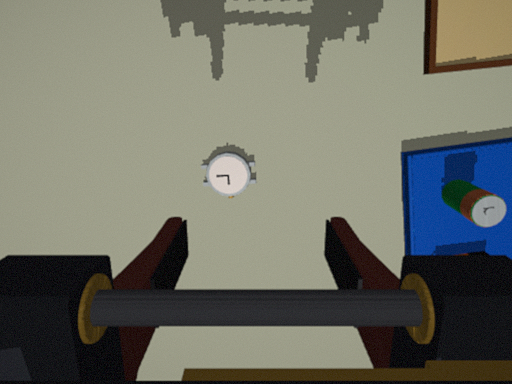

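>>> arm_command:
  increments:
    - [[-3, 0, 3], 0]
    - [[-3, 0, 3], 0]
    - [[-2, 0, 2.5], 0]

```text
t: 57.55
ee_pos: [388.7, -104.8, 61.0]
orientation: [3.129, -0.241, -0.052]
ft_force: [-0.4, 0.4, 0.5]
width: 70.2
```

```bash
python3 hold.py 7
python3 - <<'E'
from meas import *
im=cv2.imread("pics/w15.png");cv2.imwrite("pics/cw2.png",cv2.resize(im[140:206,192:268],None,fx=8,fy=8,interpolation=cv2.INTER_CUBIC))
E
```

```text
57.9 [ 392.5 -105.7   62.7] [-1.73 -0.04]
```

>>> arm_command:
  increments:
    - [[4.7, 0, -1.5], 0]

```text
t: 58.0
ee_pos: [431.9, -111.2, 74.9]
orientation: [3.13, -0.243, -0.062]
ft_force: [0.6, 0.0, -0.4]
width: 70.3
```

```bash
python3 hold.py 3
```

```text
58.15 [ 442.8 -113.8   77.8] [-1.29 -0.16]
```

>>> arm_command:
  increments:
    - [[4.7, 0, -1.5], 0]

```text
t: 58.25
ee_pos: [478.5, -118.7, 88.8]
orientation: [3.129, -0.242, -0.051]
ft_force: [-0.1, 0.9, -0.9]
width: 70.1
```

```bash
python3 hold.py 3
```

```text
58.4 [ 488.2 -121.    91.8] [-0.98 -0.24]
```

>>> arm_command:
  increments:
    - [[4.7, 0, -1.5], 0]

```text
t: 58.5
ee_pos: [523.7, -125.8, 102.5]
orientation: [3.128, -0.241, -0.047]
ft_force: [0.7, -0.1, -0.5]
width: 70.5
```

```bash
python3 hold.py 3
```

```text
58.65 [ 534.  -128.1  106.1] [-0.79 -0.3 ]
```

>>> arm_command:
  increments:
    - [[-4.5, 0, 1.4], 0]
    - [[-4.5, 0, 1.4], 0]
    - [[-4.5, 0, 1.4], 0]

```text
t: 58.95
ee_pos: [400.6, -107.9, 65.9]
orientation: [3.125, -0.238, -0.008]
ft_force: [0.3, 0.2, -0.8]
width: 70.1
```

```bash
python3 hold.py 7; python3 go.py 437 -109 150 -8.5
```

```text
59.3 [ 404.4 -108.8   66.6] [-0.21 -0.45]
t 59.3 pos [ 404.4 -108.8   66.6] yaw -8.7 zaxis deg [-0.21 -0.45] q6 -0.12 w 70.2 F [-0.1  0.2  0.3]
turn -0.2 shift now cm [ 3.2  -0.41 -8.35] shift after turn [ 3.22 -0.46 -8.34]
```

View pics/cw2.png

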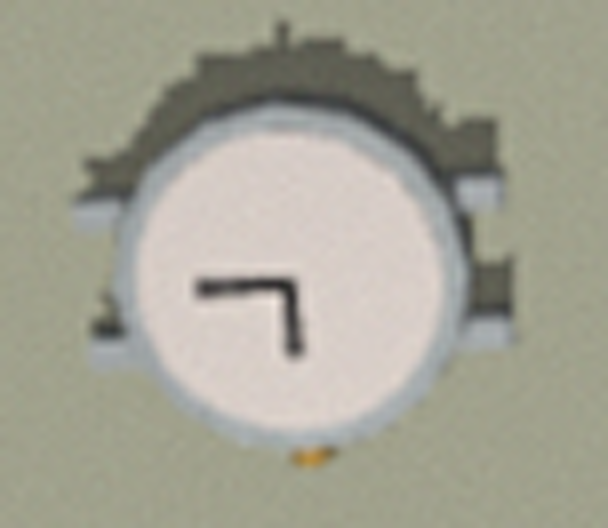

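Run:
```python
from h import *
o=np.load("o15.npy",allow_pickle=True).item();c=cam("wrist",o)
f=lambda a:np.array(a)/8+[192,140]-0.44
L=cast(c,f([[73,213],[90,352]]),5);Rr=cast(c,f([[503,192],[513,332]]),5)
a,b=L.mean(0),Rr.mean(0);d=b-a;print(a,b,np.linalg.norm(d),np.degrees(np.arctan2(d[1],d[0])),(a+b)/2)
e=np.r_[L[1]-L[0],Rr[1]-Rr[0]];print(np.degrees(np.arctan2(e[1],e[0])),np.degrees(np.arctan2(e[3],e[2])))
print("dial",cast(c,f([[291,278]]),10))
```

```text
[ 412.387509   -107.56260945] [ 460.39039911 -112.27540473] 48.233680114044375 -5.607176901835156 [ 436.38895406 -109.91900709]
-94.64264814484474 -95.120560392507
dial [[ 436.81643809 -109.36372208]]
```

```bash
python3 go.py 436.6 -109.7 30 -5.4
```

```text
t 59.3 pos [ 404.4 -108.8   66.6] yaw -8.7 zaxis deg [-0.21 -0.45] q6 -0.12 w 70.2 F [-0.1  0.2  0.3]
turn -3.3 shift now cm [ 3.2  -0.43  3.65] shift after turn [ 3.21 -0.21  3.66]
```

>>> arm_command:
  increments:
    - [[3.2, -0.1, 0.5], -3.3]

```text
t: 59.4
ee_pos: [434.0, -112.2, 61.7]
orientation: [3.131, -0.148, -0.01]
ft_force: [0.4, -0.1, 0.5]
width: 70.1
```

```bash
python3 hold.py 7; python3 go.py 436.6 -109.7 15 -5.4
```

```text
59.75 [ 435.5 -112.5   61.5] [-0.25 -0.44]
t 59.75 pos [ 435.5 -112.5   61.5] yaw -5.5 zaxis deg [-0.25 -0.44] q6 -0.17 w 70.4 F [-0.5 -0.   0.3]
turn -0.1 shift now cm [ 0.1  -0.33  4.64] shift after turn [ 0.08 -0.29  4.65]
```

>>> arm_command:
  increments:
    - [[0.1, -0.3, 2.5], 0]

```text
t: 59.85
ee_pos: [438.2, -110.4, 38.2]
orientation: [3.129, -0.15, 0.001]
ft_force: [0.5, -0.3, -0.0]
width: 70.3
```

```bash
python3 hold.py 5
```

```text
60.1 [ 436.4 -109.8   36.8] [-0.28 -0.43]
```

>>> arm_command:
  increments:
    - [[0, 0, 2], 0]

```text
t: 60.2
ee_pos: [438.2, -110.6, 18.8]
orientation: [3.129, -0.149, 0.0]
ft_force: [0.2, 0.4, -0.2]
width: 70.0
```

```bash
python3 hold.py 6; python3 go.py 436.6 -109.7 3 -5.4
```

```text
60.5 [ 436.7 -110.1   17.6] [-0.23 -0.45]
t 60.5 pos [ 436.7 -110.1   17.6] yaw -5.5 zaxis deg [-0.23 -0.45] q6 -0.16 w 70.0 F [-0.5  0.7  0.3]
turn -0.1 shift now cm [-0.   -0.05  1.46] shift after turn [-0.01 -0.04  1.46]
```

>>> arm_command:
  increments:
    - [[0, 0, 1.1], 0]

```text
t: 60.6
ee_pos: [437.9, -110.6, 7.7]
orientation: [3.129, -0.149, -0.001]
ft_force: [0.0, 0.4, -0.3]
width: 70.6
```

```bash
python3 hold.py 5; python3 go.py 436.6 -109.7 3 -5.4
```

```text
60.85 [ 436.5 -110.2    6.5] [-0.26 -0.44]
t 60.85 pos [ 436.5 -110.2    6.5] yaw -5.5 zaxis deg [-0.26 -0.44] q6 -0.16 w 70.2 F [-0.6  0.8  0.5]
turn -0.1 shift now cm [ 0.01 -0.05  0.35] shift after turn [ 0.01 -0.05  0.35]
```

>>> arm_command:
  increments:
    - [[0, 0, 0.4], 0]

```text
t: 60.95
ee_pos: [436.8, -110.3, 2.7]
orientation: [3.13, -0.149, -0.005]
ft_force: [-0.0, -0.4, 0.2]
width: 70.2
```

```bash
python3 hold.py 4
```

```text
61.15 [ 436.3 -110.2    2.4] [-0.28 -0.44]
```

>>> arm_command:
  increments:
    - [[0, 0, 0], 0]
  gripper: 0.4

```text
t: 61.25
ee_pos: [436.4, -110.2, 2.4]
orientation: [3.13, -0.149, -0.007]
ft_force: [0.1, -0.1, -0.1]
width: 65.1
```

```bash
python3 hold.py 9; python3 go.py 436.6 -109.7 3 -5.4
python3 - <<'E'
from h import *
shot("wrist","w16")
E
```

```text
61.7 [ 436.4 -110.2    2.4] [-0.27 -0.44]
t 61.7 pos [ 436.4 -110.2    2.4] yaw -5.5 zaxis deg [-0.27 -0.44] q6 -0.15 w 46.6 F [-0.2 -0.3 -0.1]
turn -0.1 shift now cm [ 0.02 -0.05 -0.06] shift after turn [ 0.02 -0.05 -0.06]
```

View pics/w16.png

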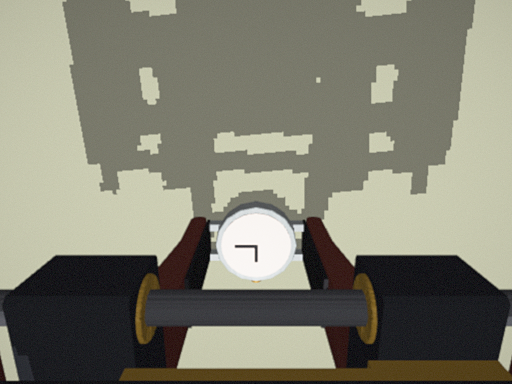

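Watch gripped by the lugs, dial level at (256,244). I lift, then turn about 45° so that the fingers open along the square tray's diagonal, which leaves more room.

>>> arm_command:
  increments:
    - [[0, 0, -1.5], 0]

```text
t: 61.85
ee_pos: [435.3, -109.7, 16.5]
orientation: [3.131, -0.15, -0.011]
ft_force: [-0.7, 0.0, -0.8]
width: 46.9
```

```bash
python3 hold.py 4
```

```text
62.05 [ 436.7 -110.1   17.5] [-0.23 -0.45]
```

>>> arm_command:
  increments:
    - [[0, 0, -4], 0]

```text
t: 62.15
ee_pos: [433.4, -108.9, 53.7]
orientation: [3.132, -0.15, -0.021]
ft_force: [0.1, 0.1, -0.4]
width: 46.2
```

```bash
python3 hold.py 5
```

```text
62.4 [ 436.7 -109.8   57. ] [-0.22 -0.45]
```

>>> arm_command:
  increments:
    - [[0, 0, -4], 0]

```text
t: 62.5
ee_pos: [433.1, -108.5, 92.9]
orientation: [3.132, -0.15, -0.022]
ft_force: [-0.1, -0.3, -0.5]
width: 46.5
```

```bash
python3 hold.py 6;python3 go.py 659.5 -3.5 90 -48.6
```

```text
62.8 [ 436.  -109.2   95.9] [-0.33 -0.42]
t 62.8 pos [ 436.  -109.2   95.9] yaw -5.5 zaxis deg [-0.33 -0.42] q6 -0.16 w 47.0 F [ 0.   0.  -0.4]
turn 43.1 shift now cm [ 21.25 -12.66   0.38] shift after turn [  6.85 -23.76   0.59]
```

>>> arm_command:
  increments:
    - [[0, 0, 0], 6]
    - [[0, 0, 0], 8]
    - [[0, 0, 0], 8]
    - [[0, 0, 0], 8]
    - [[0, 0, 0], 8]
    - [[0, 0, 0], 5]

```text
t: 63.4
ee_pos: [430.4, -107.8, 88.0]
orientation: [2.835, -1.326, -0.025]
ft_force: [-0.9, -0.3, -0.4]
width: 46.5
```

```bash
python3 hold.py 6;python3 go.py 659.5 -3.5 90 -48.6
python3 - <<'E'
from h import *
shot("wrist","w17")
E
```

```text
63.7 [ 431.1 -108.    88.9] [-1.02 -0.24]
t 63.7 pos [ 431.1 -108.    88.9] yaw -49.7 zaxis deg [-1.02 -0.24] q6 0.61 w 46.4 F [ 1.  -0.9 -0.6]
turn -1.1 shift now cm [  6.8  -24.17  -0.56] shift after turn [  7.27 -24.04  -0.11]
```

View pics/w17.png

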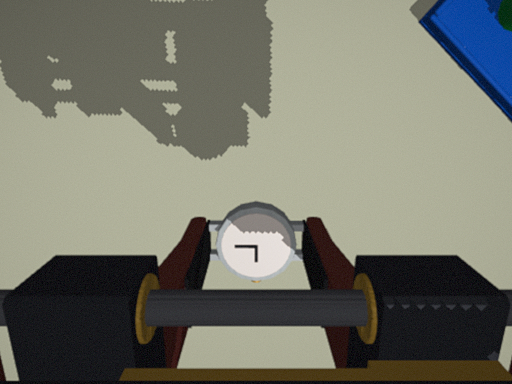

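>>> arm_command:
  increments:
    - [[1.3, -4.3, 0], -1.1]

```text
t: 63.85
ee_pos: [468.0, -90.6, 87.6]
orientation: [2.85, -1.29, -0.031]
ft_force: [0.9, -1.4, -0.1]
width: 46.8
```

```bash
python3 hold.py 3
```

```text
64.0 [474.6 -89.8  88.5] [-0.87 -0.27]
```

>>> arm_command:
  increments:
    - [[1.3, -4.5, 0], 0]

```text
t: 64.1
ee_pos: [511.5, -70.3, 86.7]
orientation: [2.851, -1.287, -0.03]
ft_force: [0.3, -0.9, -0.4]
width: 46.4
```

```bash
python3 hold.py 3
```

```text
64.25 [518.4 -69.3  87.9] [-0.78 -0.28]
```

>>> arm_command:
  increments:
    - [[1.3, -4.5, 0], 0]

```text
t: 64.35
ee_pos: [554.4, -50.3, 85.9]
orientation: [2.852, -1.284, -0.029]
ft_force: [0.0, 0.5, -1.0]
width: 46.6
```

```bash
python3 hold.py 3
```

```text
64.5 [561.4 -48.9  87.2] [-0.73 -0.29]
```

>>> arm_command:
  increments:
    - [[1.3, -4.5, 0], 0]

```text
t: 64.6
ee_pos: [596.9, -30.3, 85.0]
orientation: [2.853, -1.282, -0.029]
ft_force: [-0.2, 0.5, -0.0]
width: 46.3
```

```bash
python3 hold.py 4;python3 go.py 659.5 -3.5 90 -48.6
python3 - <<'E'
from h import *
o,im=shot("wrist","w18");np.save("o18.npy",o,allow_pickle=True)
E
```

```text
64.8 [602.4 -28.9  86.1] [-0.82 -0.3 ]
t 64.8 pos [602.4 -28.9  86.1] yaw -48.3 zaxis deg [-0.82 -0.3 ] q6 0.78 w 46.4 F [ 0.3 -0.4 -1.7]
turn 0.3 shift now cm [ 1.9  -5.95 -0.49] shift after turn [ 1.87 -5.97 -0.39]
```

View pics/w18.png

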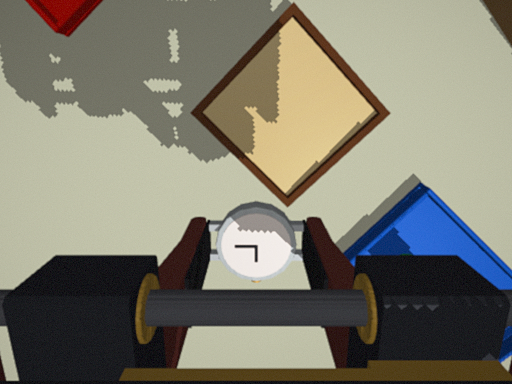

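Run:
```python
from h import *
o=np.load("o18.npy",allow_pickle=True).item();c=cam("wrist",o)
P=cast(c,[[293,3],[389,113],[288,206],[192,112]],11);print(P.round(1),P.mean(0),rect(P),[np.linalg.norm(P[i]-P[i-1]).round(1) for i in range(4)])
```

```text
[[710.9  37.7]
 [705.3 -56.7]
 [611.5 -51.6]
 [617.3  42.9]] [661.25271516  -6.92140265] (array([661.2,  -6.9]), array([94.9, 94. ]), 86.6) [np.float64(93.8), np.float64(94.5), np.float64(94.0), np.float64(94.6)]
```

```bash
python3 go.py 660.5 -5 86 -48.4
```

```text
t 64.85 pos [601.7 -29.2  86. ] yaw -48.3 zaxis deg [-0.87 -0.29] q6 0.78 w 46.9 F [-1.4  0.2 -0.5]
turn 0.1 shift now cm [ 2.11 -6.   -0.1 ] shift after turn [ 2.1 -6.  -0. ]
```

>>> arm_command:
  increments:
    - [[1.0, -3.2, 0], 0]

```text
t: 64.95
ee_pos: [627.1, -17.1, 84.6]
orientation: [2.853, -1.282, -0.028]
ft_force: [0.4, 0.0, -0.7]
width: 46.8
```

```bash
python3 hold.py 4
```

```text
65.15 [630.8 -15.9  85.1] [-0.97 -0.3 ]
```

>>> arm_command:
  increments:
    - [[1.0, -2.6, 0.5], 0]

```text
t: 65.25
ee_pos: [652.9, -7.5, 79.5]
orientation: [2.853, -1.281, -0.027]
ft_force: [1.1, -0.0, -0.2]
width: 46.6
```

```bash
python3 hold.py 6;python3 go.py 660.5 -5 40 -48.4
```

```text
65.55 [655.1  -6.6  79.5] [-1.07 -0.3 ]
t 65.55 pos [655.1  -6.6  79.5] yaw -48.3 zaxis deg [-1.07 -0.3 ] q6 0.82 w 46.4 F [ 0.  -0.3 -0.9]
turn 0.1 shift now cm [ 0.27 -0.58  3.93] shift after turn [ 0.24 -0.51  3.95]
```

>>> arm_command:
  increments:
    - [[0.3, -0.6, 3], 0]

```text
t: 65.65
ee_pos: [662.8, -5.7, 52.9]
orientation: [2.857, -1.282, -0.014]
ft_force: [0.7, 1.4, 0.8]
width: 46.9
```

```bash
python3 hold.py 6
```

```text
65.95 [661.   -5.2  50.3] [-1.03 -0.31]
```

>>> arm_command:
  increments:
    - [[0, 0, 2.5], 0]

```text
t: 66.05
ee_pos: [663.9, -5.5, 29.4]
orientation: [2.858, -1.282, -0.011]
ft_force: [-0.3, -0.1, -1.0]
width: 46.9
```

```bash
python3 hold.py 7;python3 go.py 660.5 -5 10 -48.4
```

```text
66.4 [661.3  -5.4  26.6] [-0.94 -0.31]
t 66.4 pos [661.3  -5.4  26.6] yaw -48.3 zaxis deg [-0.94 -0.31] q6 0.83 w 46.8 F [ 0.3 -0.9 -0.8]
turn 0.1 shift now cm [-0.07  0.01  1.66] shift after turn [-0.08  0.04  1.66]
```

>>> arm_command:
  increments:
    - [[0, 0, 1.2], 0]

```text
t: 66.5
ee_pos: [663.0, -5.4, 16.5]
orientation: [2.857, -1.281, -0.014]
ft_force: [0.8, 0.2, -0.5]
width: 46.6
```

```bash
python3 hold.py 6
```

```text
66.8 [661.1  -5.4  14.5] [-0.95 -0.31]
```

>>> arm_command:
  increments:
    - [[0, 0, 0.4], 0]

```text
t: 66.9
ee_pos: [661.7, -5.5, 11.0]
orientation: [2.856, -1.281, -0.018]
ft_force: [0.8, -0.2, -1.1]
width: 46.4
```

```bash
python3 hold.py 4
```

```text
67.1 [660.9  -5.4  10.3] [-0.97 -0.31]
```

>>> arm_command:
  increments:
    - [[0, 0, 0.2], 0]

```text
t: 67.2
ee_pos: [661.2, -5.4, 8.5]
orientation: [2.856, -1.281, -0.02]
ft_force: [0.5, 0.9, -1.2]
width: 46.5
```

```bash
python3 hold.py 3;python3 go.py 660.5 -5 7.4 -48.4
```

```text
67.35 [660.8  -5.5   8.1] [-0.98 -0.31]
t 67.35 pos [660.8  -5.5   8.1] yaw -48.3 zaxis deg [-0.98 -0.31] q6 0.83 w 46.9 F [-0.2  0.1 -0. ]
turn 0.1 shift now cm [-0.05 -0.01  0.07] shift after turn [-0.05 -0.01  0.07]
```

>>> arm_command:
  increments:
    - [[0, 0, 0.1], 0]

```text
t: 67.45
ee_pos: [660.9, -5.5, 7.4]
orientation: [2.856, -1.281, -0.021]
ft_force: [-2.9, -0.4, 11.1]
width: 46.9
```

```bash
python3 hold.py 3;python3 go.py 660.5 -5 7.4 -48.4
```

```text
67.6 [660.9  -5.5   7.5] [-0.96 -0.31]
t 67.6 pos [660.9  -5.5   7.5] yaw -48.3 zaxis deg [-0.96 -0.31] q6 0.83 w 46.7 F [-0.6 -0.5  2.4]
turn 0.1 shift now cm [-0.06  0.    0.01] shift after turn [-0.06  0.    0.01]
```

>>> arm_command:
  increments:
    - [[0, 0, 0.1], 0]

```text
t: 67.7
ee_pos: [661.0, -5.5, 7.3]
orientation: [2.856, -1.281, -0.021]
ft_force: [-4.2, -0.1, 14.0]
width: 46.9
```

```bash
python3 hold.py 3;python3 go.py 660.5 -5 7.4 -48.4
```

```text
67.85 [660.9  -5.5   7.3] [-0.96 -0.31]
t 67.85 pos [660.9  -5.5   7.3] yaw -48.3 zaxis deg [-0.96 -0.31] q6 0.83 w 46.6 F [-3.8 -0.1  8. ]
turn 0.1 shift now cm [-0.06  0.   -0.  ] shift after turn [-0.06  0.   -0.01]
```

Firm contact at z = 7.3, with 7.4 expected. I release.

>>> arm_command:
  increments:
    - [[0, 0, 0], 0]
    - [[0, 0, 0], 0]
    - [[0, 0, 0], 0]
  gripper: 0.65

```text
t: 68.15
ee_pos: [661.2, -5.5, 7.6]
orientation: [2.856, -1.281, -0.019]
ft_force: [0.5, -0.3, 0.3]
width: 56.8
```

>>> arm_command:
  increments:
    - [[0, 0, -1], 0]
    - [[0, 0, -3], 0]
    - [[0, 0, -4], 0]
    - [[0, 0, -4], 0]
    - [[0, 0, -3], 0]
    - [[0, 0, 0], 0]

```text
t: 68.75
ee_pos: [663.1, -4.6, 163.7]
orientation: [2.855, -1.28, -0.023]
ft_force: [0.1, 0.4, 0.0]
width: 57.2
```

```bash
python3 hold.py 3
python3 - <<'E'
from h import *
shot("wrist","w19");shot("top","t19");shot("side","s19")
E
```

```text
68.9 [659.7  -4.6 157.9] [-1.59 -0.29]
```

View pics/w19.png

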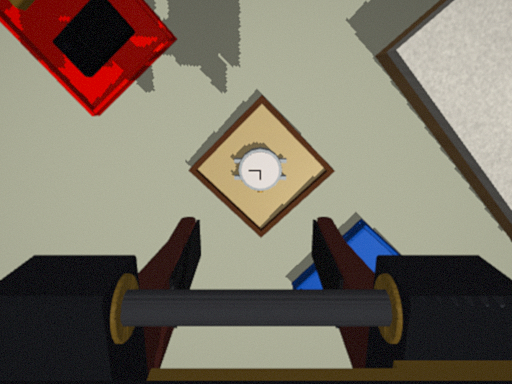

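View pics/t19.png

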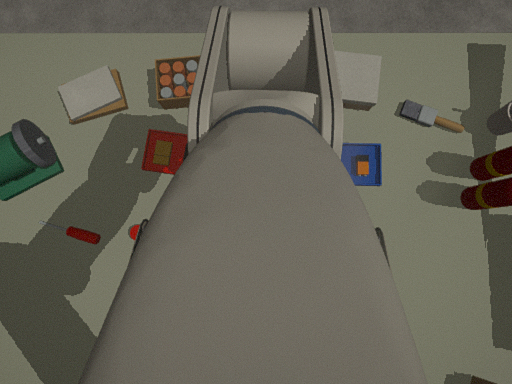

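View pics/s19.png

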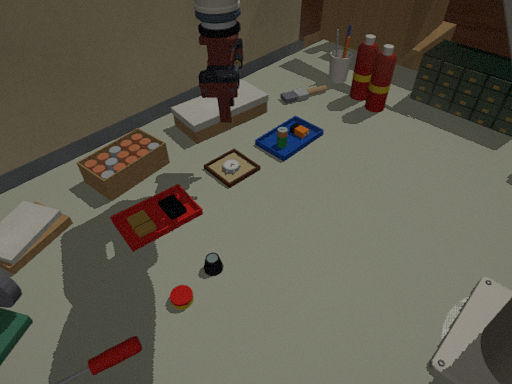

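The side view shows both lighters in red (140,222 and 173,206), the round battery standing and the block flat in blue (282,137 and 301,131), and the watch dial up in wood (231,166). The loupe (213,264) and tin (181,296) are at their original pixels.

Run:
```python
from workcell import *
o=get_obs();print(o["t"],o["ft_force"],o["qvel"].round(3))
print(close_job())
```

```text
69.05 [ 0.25911128  0.46536385 -0.72878542] [-0.002  0.003 -0.004  0.001  0.001 -0.   ]
the job is handed in; nothing more can be done
None
```

The bench is cleared and the job is handed in at 69 s of the 115 s allowed. I placed both lighters in the red tray first, then both batteries in the blue tray, then the watch in the wooden tray. Each was lowered until it touched the tray floor before I let go.

**Last checks:** the final side and wrist pictures show the lighters lying flat side by side, the block battery flat beside the upright round battery, and the watch dial up near the middle of its tray. In the side picture the loupe and tin are where they started. The arm was still and touching nothing, with about 0 N on the wrist, when I handed in.

**What went less well:**
- **Tool tilt:** the tool slowly tilted as the arm moved, up to about 8° between the batteries. I gripped and placed the block battery at about 5° of tilt, with its grip angle kept almost constant so it stayed level. I then worked the tilt down to about 1–2° for the round battery and under 1° at the watch grasp, which cost about 12 s.
- **Lighter grips:** I gripped the brass lighter about 4 mm higher than planned, and the fingers were still closing on the black one as I started to lift. Neither lighter slipped after that.
- **Watch angle:** the watch sits turned about 45° to its tray. I chose that so the fingers had room to open.
- **Camera disagreement:** the camera estimates of the tray centres differed by 2–4 mm, so I aimed between them. The overhead view at the end was mostly blocked by the arm.

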